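Stack the layers of a small light sign on its backplate

ROBOT

A 6-joint arm with a two-finger parallel gripper is mounted at the origin on the work surface. World frame = base frame: x ahead of the robot, y to its left, z up, the work surface at z = 0. Lengths are in m, angles in rad, forces in N, time in s.
With the tool pointing down it reaches from about 0.35 to 0.85 m from the base axis. Payload 8.1 kg.
Tool frame: the origin (TCP) lies midway between the tips of the shut fingers; the grasp point (between the pads) lies 19 mm behind it; z points along the fingers, x is the direction in which the jaws open and shut, and the axes are right-handed (so a half turn about z gives the same grasp; the last joint's range is limited). The gripper opens to 93 mm and grips with 3 to 60 N. Pads are 15 mm wide; open, the fingers measure 128 mm over their backs; the gripper's body (75 mm by 188 mm) begins 65 mm behind the grasp point.
Start: joints at [-1.4, 0.13, 1.488, -0, 1.523, -0.085], TCP at [0.152, -0.58, 0.219] pointing down, gripper open.
Joint ranges: [-2.96, 2.96], [-0.89, 2.26], [0.02, 2.5], [-1.34, 4.48], [0, 2.73], [-2.66, 2.66]. Speed limits (rad/s): [2.39, 2.39, 2.79, 3.14, 3.14, 3.14].

INTERFACE

Orientations are given as a rotation vector (axis times angle).
In Python, from plant import manip gives the robot as it stands.
- The arm moves only by the tool play_rows, never from a script. Its argument "moves" is a list of rows, each an object of numbers: "x", "y", "z": the shift along the tool's x, y, z in mm; "ax", "ay", "az": the turn, a rotation vector about the tool's x, y, z in degrees; "hand": the opening, from 0 (shut) to 1 (fully open). A call has exactly 10 rows; each row is the pose to reach, as a shift and turn from the pose commanded when the call began, along the tool's axes at that moment; what a row does not reach only later rows make up. A row lasts 1/8 s, in which the tool goes at most 62.5 mm and 10.7 degrees, less where a joint would pass 70% of its speed; a pose out of reach is approached as far as the arm can. A call with a gripper value outside its range is refused whole. The fingers move at their own pace and stop on an object; the grip force is fixed at half the most. Time passes only in rows, so rows that repeat a pose let the fingers close, or fill a call up. It gives the time, the measured TCP pose, the force and the opening at its end, in the units of the state.
- manip.observe(): the state, without advancing time (a new reading comes with each control period).
- manip.read_camera(name): name is "scene" or "top" or "wrist"; returns a dict with "pixels" (420x560x3 uint8, red, green, blue), "intrinsics" (3x3 intrinsics, pixels), "k1" (the pictures are not rectified: a ray, as slopes to the right and down, at radius r is drawn at 1 + k1 r^2 times it, then the intrinsics apply), "xyz" and "attitude" of the camera in the world. Camera axes: x right, y up, looking along -z (the intrinsics and any distortion apply to the point x, -y, -z); pixel columns grow to the right and rows downward; lengths in m; the calibration is good to about 2 mm. A picture is of the moment at which its call begins. There is no depth.
- manip.close_job(): hands the job in, once; it reports no verdict.
Trained networks look in a picture, given as the dict that the camera call returned (one of the last four; its "shot" number tells which), for a name from the list of things; names that differ only in an ending like _2 or _b are one class to them, and where a whole thing is asked for, a point or a joint stands for the part that bears it (a point fixed in the world has none). Each returns a list of dicts, best first, with "score" (0 to 1); they miss things now and then, are a little off and sometimes report something else, mostly with a low value. They report only what shows in the picture. A call takes as long as a camera call. They do not tell look-alikes from the thing itself.
- manip.search_frame(picture, name): "box" ([left, top, right, bottom] in pixels, round what is visible of it).
- manip.regions_of(picture, name): "region" (420x560 bool, what is visible of it) and "box" ([left, top, right, bottom] in pixels, round what is visible of it).
The state is a dict: "time": time; "joints": joint angles; "dq": joint speeds; "joint_efforts": joint torques, N m; "position": TCP position; "orientation": TCP orientation; "ft_force": force on the tool from outside, world axes, zero at the start; "ft_torque": the same for the moment, N m; "grip_width": opening from 0.0 (shut) to 1.0 (fully open).
Only numpy, scipy, OpenCV 4.12 (cv2) and the standard library are available. Lean on these libraries where they do the work, as an engineer would, in place of code of your own. Each camera call takes 0.05 s, during which the arm holds its last target.

TASK

Put the small light sign together on the gold backplate: slide onto its two studs the green LED board first, then the black spacer frame, then the white diffuser and last the red arrow face, each lying flat on the one below and let go. Leave the blue roll and the rivet tin where they are.

Things in the scene. Friction and masses are not known exactly. Their poses are not given: they have to be found in the camera images.
- board_center (a point): LED board, the bottom layer: loose green 120 x 50 x 10 mm plate (x by y by thick) lying flat on the bench, its x axis along its length; two 17 mm round through holes on its long centre line, 46 mm either side of the centre. Both ends are alike. This point is its centre, half-way up. Two rows of four small white LEDs and a copper strip on top. About 90 g
- frame_center (a point): spacer frame, the second layer: loose black 120 x 50 x 12 mm plate (x by y by thick) lying flat on the bench, its x axis along its length; two 17 mm round through holes on its long centre line, 46 mm either side of the centre. Both ends are alike. This point is its centre, half-way up (inside its open window of 55 x 30 mm). About 70 g
- diffuser_center (a point): diffuser, the third layer: loose plain white 120 x 50 x 8 mm plate (x by y by thick) lying flat on the bench, its x axis along its length; two 17 mm round through holes on its long centre line, 46 mm either side of the centre. Both ends are alike. This point is its centre, half-way up. About 70 g
- face_center (a point): sign face, the top layer: loose red 120 x 50 x 10 mm plate (x by y by thick) lying flat on the bench, its x axis along its length; two 17 mm round through holes on its long centre line, 46 mm either side of the centre. Both ends are alike. This point is its centre, half-way up. A white two-headed arrow along its length on top. About 90 g
- backplate: gold (brass) backplate 146 x 70 x 12 mm, fixed to the bench; x along its length, origin at the centre of its underside. Two upright 8 mm steel studs stand on it on its long centre line, 46 mm either side of the centre; their tops (tapered over the last 6 mm) are 56 mm above the bench. With all four layers on, flat on one another, the stack's top is 52 mm above the bench. A layer fits either way round
- tape: bystander: loose blue ring-shaped roll, 84 mm across, 24 mm high, lying flat; origin at the centre of its underside
- tin: bystander: loose round open steel tin of rivets, 68 mm across, 55 mm high; origin at the centre of its underside
Not all that is in view belongs to the job. Of the things shaped like the part that bears board_center, the green one is meant. Leave any brown look-alike of the part that bears face_center alone.

How it is judged:
By the outcome, as a careful person would: the job done as asked, in the order asked, and still so for the second after the job is handed in, with the robot touching nothing.
It also fails if it takes over 134 s, if anything falls off the work surface, if the arm or the gripper's body presses on something with over 40 N, if the wrist force passes 120 N, or if a joint passes its speed limit or range.

## Working session

There is one attempt and no reset: what is moved stays moved. The work goes in short steps, Python scripts to look and compute and a tool call to move; the robot and the scene stay as the last step left them, time stands still between calls to the robot, and variables do not carry over. Pictures are saved under pics/ and viewed, and the job is handed in when it is done.

Besides the shell and the picture viewer there is one more tool, called after ">>>" by a JSON object that holds its "api" and its "payload", one argument or row to a line. play_rows: Moves the arm, as the interface text tells. Its arguments: {"type":"object","properties":{"moves":{"type":"array"}},"required":["moves"]}

```bash
ls; mkdir -p pics
python3 - <<'E'
from plant import manip
import cv2
print(manip.observe())
for n in ["scene","top","wrist"]:
    p=manip.read_camera(n)
    cv2.imwrite(f"pics/{n}0.png",p["pixels"][:,:,::-1])
    print(n,p["intrinsics"],p["k1"],p["xyz"],p["attitude"],p["shot"])
    for o in ["board_center","frame_center","diffuser_center","face_center","backplate","tape","tin"]:
        print(o,[(d["box"],round(d["score"],2)) for d in manip.search_frame(p,o)])
E
```

```text
pics
{'time': 0.0, 'joints': array([-1.40039558e+00,  1.31121954e-01,  1.48927951e+00, -6.37224261e-06,
        1.52301284e+00, -8.53947262e-02]), 'dq': array([-2.73652599e-03, -4.57800465e-05, -7.76636839e-04, -8.57498073e-04,
        1.07633982e-03,  5.68929237e-04]), 'joint_efforts': array([-1.73637673e-03, -5.59832525e+01, -4.91765678e+01,  7.67202233e-02,
        3.54210497e-02, -2.12292653e-04]), 'position': array([ 0.15173374, -0.57990402,  0.21761075]), 'orientation': array([-2.48566875e+00,  1.91920285e+00,  2.11342468e-03]), 'ft_force': array([-0.38358769, -0.33318051, -0.41953977]), 'ft_torque': array([-0.02088427, -0.02855175, -0.02989425]), 'grip_width': 1.0039770817071025}
scene [[396.70862889   0.         280.61970173]
 [  0.         396.70862889 210.03428326]
 [  0.           0.           1.        ]] -0.11525437322703615 [1.20232949 0.04022805 0.99362861] [0.43408786 0.45911152 1.60415556] 1
board_center [([371.9, 232.7, 391.8, 272.2], 0.97), ([318.8, 210.9, 346.8, 251.6], 0.66)]
frame_center [([412.0, 184.6, 437.6, 220.7], 0.58), ([326.8, 160.9, 370.7, 182.1], 0.57)
[... 673 characters left out ...]
2.5, 252.0], 0.67)]
diffuser_center [([279.9, 233.9, 307.9, 274.1], 0.65), ([227.5, 173.9, 252.0, 211.5], 0.59)]
face_center [([304.2, 128.7, 324.7, 171.0], 0.89), ([310.7, 186.0, 354.1, 205.6], 0.75)]
backplate [([194.4, 253.5, 244.8, 283.2], 0.71), ([312.5, 184.6, 357.6, 209.3], 0.51)]
tape [([348.7, 241.0, 372.8, 273.8], 0.86)]
tin [([420.3, 221.6, 451.2, 247.2], 0.62)]
wrist [[289.6582159    0.         279.45229895]
 [  0.         289.6582159  212.89715455]
 [  0.           0.           1.        ]] 0.00918830433833206 [ 0.22796282 -0.56133004  0.38468824] [-0.24110337  0.18669398 -1.3060201 ] 3
board_center []
frame_center []
diffuser_center []
face_center []
backplate []
tape []
tin []
```

Run:
```python
import cv2
a=cv2.imread("pics/top0.png")
c=a[110:300,110:470]; cv2.imwrite("pics/top0z.png",cv2.resize(c,None,fx=2.2,fy=2.2,interpolation=cv2.INTER_CUBIC))
a=cv2.imread("pics/scene0.png")
c=a[130:310,120:460]; cv2.imwrite("pics/scene0z.png",cv2.resize(c,None,fx=2.3,fy=2.3,interpolation=cv2.INTER_CUBIC))
```

```text
(no output)
```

View pics/top0z.png

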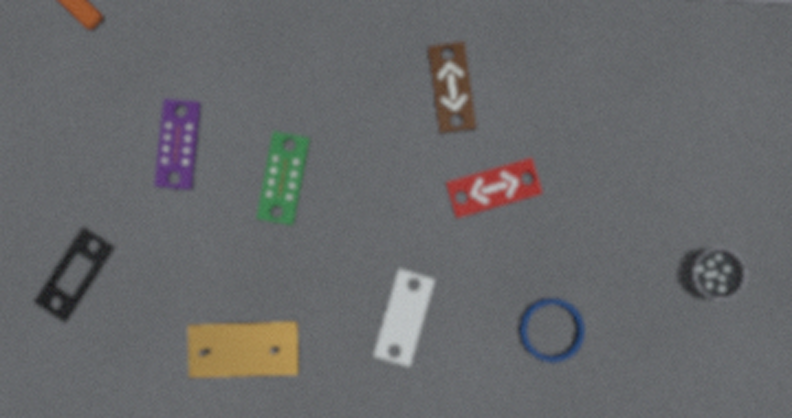

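View pics/scene0z.png

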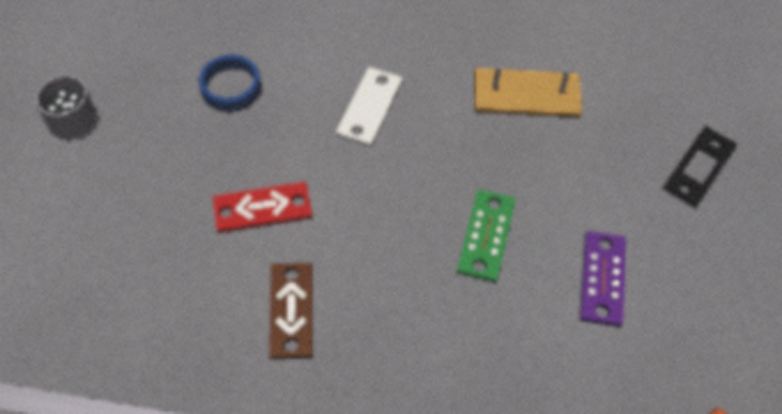

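```bash
cat > h.py <<'E'
import numpy as np, cv2
from scipy.spatial.transform import Rotation as R
from plant import manip
TH=dict(board_center=.010,frame_center=.012,diffuser_center=.008,face_center=.010,backplate=.012)
def K(p): return np.array(p["intrinsics"])
def unproj(p,uv,z):
    uv=np.atleast_2d(np.asarray(uv,float)).reshape(-1,1,2)
    s=cv2.undistortPoints(uv,K(p),np.array([p["k1"],0,0,0.])).reshape(-1,2)
    d=np.c_[s[:,0],-s[:,1],-np.ones(len(s))]@R.from_rotvec(p["attitude"]).as_matrix().T
    c=np.array(p["xyz"]); return c+d*((z-c[2])/d[:,2])[:,None]
def proj(p,X):
    X=np.atleast_2d(X); q=(X-np.array(p["xyz"]))@R.from_rotvec(p["attitude"]).as_matrix()
    q=q*[1,-1,-1]
    return cv2.projectPoints(q.reshape(-1,1,3),np.zeros(3),np.zeros(3),K(p),np.array([p["k1"],0,0,0.]))[0].reshape(-1,2)
def cmask(px,name):
    hsv=cv2.cvtColor(px,cv2.COLOR_RGB2HSV); h,s,v=[hsv[...,i].astype(int) for i in range(3)]
    if name=="board_center": m=(h>45)&(h<85)&(s>80)
    elif name=="face_center": m=((h<6)|(h>172))&(s>120)&(v>130)
    elif name=="backplate": m=(h>14)&(h<30)&(s>90)
    elif name=="diffuser_center": m=(v>165)&(s<50)
    elif name=="frame_center": m=(v<60)
    return m.astype(np.uint8)
def comps(m,amin=200):
    n,l,st,c=cv2.connectedComponentsWithStats(m)
    return [(st[i],c[i],l==i) for i in range(1,n) if st[i][4]>amin]
def rect(p,m,z):
    cs,_=cv2.findContours(m.astype(np.uint8),cv2.RETR_EXTERNAL,cv2.CHAIN_APPROX_NONE)
    c=max(cs,key=cv2.contourArea); hull=cv2.convexHull(c).reshape(-1,2)
    w=unproj(p,hull,z)[:,:2]
    (cx,cy),(a,b),an=cv2.minAreaRect((w*1000).astype(np.float32))
    if a<b: a,b,an=b,a,an+90
    an=(an+90)%180-90
    return cx,cy,a,b,an
def goal(pos_mm,long_deg=None,o=None):
    """shift along tool axes (mm) & az turn to reach TCP pos, tool down, jaws perpendicular to long axis"""
    o=o or manip.observe(); Rt=R.from_rotvec(o["orientation"]).as_matrix()
    d=Rt.T@(np.array(pos_mm)-1000*o["position"])
    out=[d]
    if long_deg is not None:
        best=None
        for k in (90,-90):
            a=np.radians(long_deg+k); x=np.array([np.cos(a),np.sin(a),0]); z=np.array([0,0,-1.]); T=np.c_[x,np.cross(z,x),z]
            rv=np.degrees(R.from_matrix(Rt.T@T).as_rotvec())
            if best is None or np.linalg.norm(rv)<np.linalg.norm(best): best=rv
        out.append(best)
    return [np.round(v,1) for v in out]
E
python3 - <<'E'
from h import *
for n in ["top","scene"]:
    p=manip.read_camera(n)
    for o in TH:
        for st,c,m in comps(cmask(p["pixels"],o)):
            print(n,o,c.round(),st[4],np.round(rect(p,m,TH[o]),1))
o=manip.observe(); Rt=R.from_rotvec(o["orientation"]).as_matrix(); print(Rt.round(3))
p=manip.read_camera("wrist"); print(Rt.T@(p["xyz"]-o["position"]), (Rt.T@R.from_rotvec(p["attitude"]).as_matrix()).round(3))
E
```

```text
top board_center [238. 191.] 512 [639.1 145.6 118.4  50.1 -11.2]
top frame_center [ 31. 200.] 1515 [612.8 784.  327.5 110.4  25.5]
top frame_center [143. 234.] 402 [512.7 427.2 116.6  49.3 -33.7]
top frame_center [  4. 240.] 358 [482.4 847.9 155.9  34.6   1.9]
top frame_center [474. 354.] 883 [ 163.9 -528.4  143.1  124.8   -5.9]
top frame_center [353. 373.] 418 [ 109.4 -178.   123.5  100.4   42.8]
top frame_center [281. 395.] 3551 [ 72.8  18.2 231.4 183.7  89.9]
top frame_center [541. 405.] 851 [  18.  -718.2  107.5   90.3   88.8]
top diffuser_center [293. 254.] 590 [451.2 -15.  118.   47.9 -17. ]
top face_center [334. 195.] 382 [ 622.5 -137.1  117.7   48.2  -74.7]
top backplate [221. 268.] 1167 [412.2 198.2 143.9  69.6  89.7]
scene board_center [331. 232.] 522 [641.3 147.  121.1  49.2 -10.8]
scene frame_center [55. 41.] 4819 [ -258.4 -1008.5   921.5   578.4    21.7]
scene frame_center [301.   9.] 597 [-492.1    8.3  170.2  150.6    6.1]
scene frame_center [491.  12.] 570 [-614.4  902.8  437.3  140.2  -28.4]
scene frame_center [304.  40.] 994 [-265.4   29.4  238.5  154.1    0.8]
scen
[... 589 characters left out ...]
] 1007 [-452.  -728.4  360.2  182.6   89.7]
scene face_center [233. 219.] 408 [ 623.7 -135.9  118.8   50.3  -75.1]
scene backplate [224.  14.] 534 [-453.5 -335.5  439.   193.6  -87.3]
scene backplate [502.  23.] 651 [-569.9  986.2  537.7  243.6  -24.6]
scene backplate [406.  24.] 1215 [-479.   520.7  493.9  234.6   89.9]
scene backplate [544.  32.] 401 [-550.8 1162.   524.   149.6  -35.4]
scene backplate [ 19. 176.] 1556 [ 518.  -868.3  331.2  137.1   27.2]
scene backplate [349. 170.] 823 [414.4 200.  145.4  74.6 -88.5]
[[ 0.253 -0.967 -0.   ]
 [-0.967 -0.253  0.   ]
 [-0.    -0.    -1.   ]]
[ 0.00073485 -0.07851999 -0.16606429] [[ 1.    0.    0.  ]
 [ 0.   -0.96 -0.28]
 [ 0.    0.28 -0.96]]
```

Run:
```python
from h import *
print(goal([640,146,150],-11))
```

```text
[array([-579.3, -656.1,   68.6]), array([-0. ,  0. , 25.7])]
```

>>> {"api": "play_rows", "payload": {
  "moves": [
    {"x": -579,"y": -656,"z": 0,"az": 25.7,"hand": 1},
    {"x": -579,"y": -656,"z": 0,"az": 25.7,"hand": 1},
    {"x": -579,"y": -656,"z": 0,"az": 25.7,"hand": 1},
    {"x": -579,"y": -656,"z": 0,"az": 25.7,"hand": 1},
    {"x": -579,"y": -656,"z": 0,"az": 25.7,"hand": 1},
    {"x": -579,"y": -656,"z": 0,"az": 25.7,"hand": 1},
    {"x": -579,"y": -656,"z": 0,"az": 25.7,"hand": 1},
    {"x": -579,"y": -656,"z": 0,"az": 25.7,"hand": 1},
    {"x": -579,"y": -656,"z": 0,"az": 25.7,"hand": 1},
    {"x": -579,"y": -656,"z": 0,"az": 25.7,"hand": 1}
  ]
}}

```text
validation failed for argument at $.mo...
```

Run:
```python
from h import *
print(manip.observe()["position"]);print(goal([640,146,120],-11))
```

```text
[ 0.15182117 -0.58047147  0.21860612]
[array([-579.3, -656.1,   98.6]), array([-0. ,  0. , 25.7])]
```

>>> {"api": "play_rows", "payload": {
  "moves": [
    {"x": -579,"y": -656,"z": 0,"ax": 0,"ay": 0,"az": 25.7,"hand": 1},
    {"x": -579,"y": -656,"z": 0,"ax": 0,"ay": 0,"az": 25.7,"hand": 1},
    {"x": -579,"y": -656,"z": 0,"ax": 0,"ay": 0,"az": 25.7,"hand": 1},
    {"x": -579,"y": -656,"z": 0,"ax": 0,"ay": 0,"az": 25.7,"hand": 1},
    {"x": -579,"y": -656,"z": 0,"ax": 0,"ay": 0,"az": 25.7,"hand": 1},
    {"x": -579,"y": -656,"z": 0,"ax": 0,"ay": 0,"az": 25.7,"hand": 1},
    {"x": -579,"y": -656,"z": 0,"ax": 0,"ay": 0,"az": 25.7,"hand": 1},
    {"x": -579,"y": -656,"z": 0,"ax": 0,"ay": 0,"az": 25.7,"hand": 1},
    {"x": -579,"y": -656,"z": 0,"ax": 0,"ay": 0,"az": 25.7,"hand": 1},
    {"x": -579,"y": -656,"z": 0,"ax": 0,"ay": 0,"az": 25.7,"hand": 1}
  ]
}}

```text
time: 2.6
position: [0.5013, -0.0603, 0.219]
orientation: [-1.997, 2.424, -0.002]
ft_force: [0.6, -1.1, -0.0]
grip_width: 1.003
```

Run:
```python
from h import *
print(manip.observe()["position"]);print(goal([640,146,120],-11))
```

```text
[ 0.50129999 -0.06026336  0.2190487 ]
[array([-229. ,  -96.5,   99.1]), array([-0.1, -0. , -0. ])]
```

>>> {"api": "play_rows", "payload": {
  "moves": [
    {"x": -229,"y": -96,"z": 0,"ax": 0,"ay": 0,"az": 0,"hand": 1},
    {"x": -229,"y": -96,"z": 0,"ax": 0,"ay": 0,"az": 0,"hand": 1},
    {"x": -229,"y": -96,"z": 0,"ax": 0,"ay": 0,"az": 0,"hand": 1},
    {"x": -229,"y": -96,"z": 0,"ax": 0,"ay": 0,"az": 0,"hand": 1},
    {"x": -229,"y": -96,"z": 50,"ax": 0,"ay": 0,"az": 0,"hand": 1},
    {"x": -229,"y": -96,"z": 99,"ax": 0,"ay": 0,"az": 0,"hand": 1},
    {"x": -229,"y": -96,"z": 99,"ax": 0,"ay": 0,"az": 0,"hand": 1},
    {"x": -229,"y": -96,"z": 99,"ax": 0,"ay": 0,"az": 0,"hand": 1},
    {"x": -229,"y": -96,"z": 99,"ax": 0,"ay": 0,"az": 0,"hand": 1},
    {"x": -229,"y": -96,"z": 99,"ax": 0,"ay": 0,"az": 0,"hand": 1}
  ]
}}

```text
time: 3.85
position: [0.6398, 0.1442, 0.1223]
orientation: [-1.995, 2.423, -0.003]
ft_force: [0.5, 0.5, -0.4]
grip_width: 1.001
```

Run:
```python
from h import *
print(goal([640,146,3],-11))
p=manip.read_camera("wrist");cv2.imwrite("pics/w1.png",p["pixels"][:,:,::-1])
for st,c,m in comps(cmask(p["pixels"],"board_center"),1000): print(c,st,rect(p,m,.01))
```

```text
[array([ -1.6,   0.6, 119.3]), array([-0.2,  0.1, -0.1])]
[275.28671891 206.7862166 ] [ 249  150   53  117 4977] (640.2239379882812, 148.15760803222656, 120.01258850097656, 50.201786041259766, -10.967201232910156)
```

View pics/w1.png

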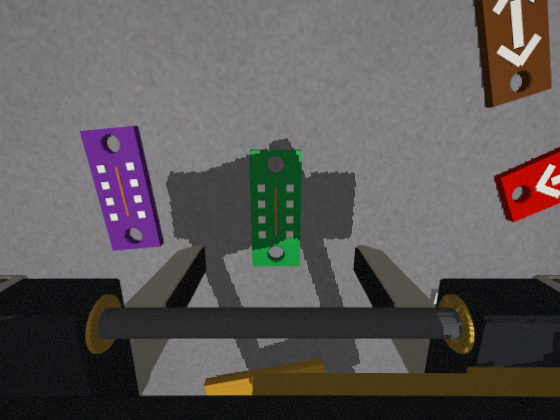

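>>> {"api": "play_rows", "payload": {
  "moves": [
    {"x": -3,"y": 0,"z": 50,"ax": 0,"ay": 0,"az": 0,"hand": 1},
    {"x": -3,"y": 0,"z": 90,"ax": 0,"ay": 0,"az": 0,"hand": 1},
    {"x": -3,"y": 0,"z": 110,"ax": 0,"ay": 0,"az": 0,"hand": 1},
    {"x": -3,"y": 0,"z": 119,"ax": 0,"ay": 0,"az": 0,"hand": 1},
    {"x": -3,"y": 0,"z": 119,"ax": 0,"ay": 0,"az": 0,"hand": 0.3},
    {"x": -3,"y": 0,"z": 119,"ax": 0,"ay": 0,"az": 0,"hand": 0.3},
    {"x": -3,"y": 0,"z": 119,"ax": 0,"ay": 0,"az": 0,"hand": 0.3},
    {"x": -3,"y": 0,"z": 119,"ax": 0,"ay": 0,"az": 0,"hand": 0.3},
    {"x": -3,"y": 0,"z": 119,"ax": 0,"ay": 0,"az": 0,"hand": 0.3},
    {"x": -3,"y": 0,"z": 119,"ax": 0,"ay": 0,"az": 0,"hand": 0.3}
  ]
}}

```text
time: 5.15
position: [0.6391, 0.1472, 0.0009]
orientation: [-1.997, 2.425, -0.0]
ft_force: [0.3, 0.5, 1.1]
grip_width: 0.533
```

Run:
```python
from h import *
o=manip.observe();print(o["position"],o["grip_width"])
p=manip.read_camera("wrist");cv2.imwrite("pics/w2.png",p["pixels"][:,:,::-1])
print(goal([413,199,110],90))
```

```text
[0.63910274 0.14720308 0.00089106] 0.5330868912443015
[array([  -7.6,  231.8, -109.2]), array([-0.,  0., 79.])]
```

View pics/w2.png

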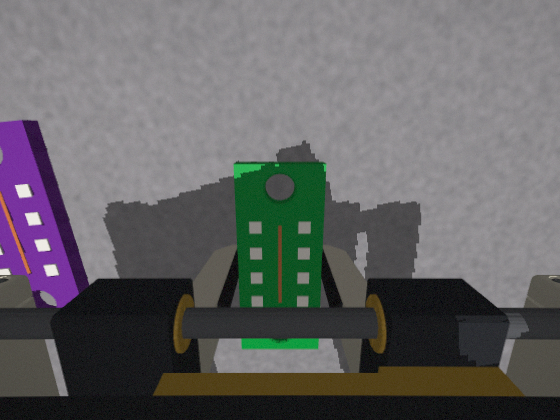

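```bash
cat >> h.py <<'E'
def holeoff(p,o,px,zrel):
    """hole px -> position in tool frame mm at world z"""
    w=unproj(p,px,zrel)[0]; Rt=R.from_rotvec(o["orientation"]).as_matrix()
    return np.round(1000*Rt.T@(w-o["position"]),1)
E
python3 - <<'E'
from h import *
o=manip.observe();print(o["joints"].round(2))
p=manip.read_camera("wrist")
g=p["pixels"]; m=cmask(g,"board_center")
inv=(1-m); 
for st,c,mm in comps(inv[165:215,245:320].copy(),100): print(st,c+[245,165])
print(holeoff(p,o,[280,187],.01))
E
```

```text
[0.15 0.47 1.5  0.   1.18 1.91]
[ 21   9  28  26 592] [279.49155405 186.53209459]
[  0.7 -47.8  -9.1]
```

>>> {"api": "play_rows", "payload": {
  "moves": [
    {"x": 0,"y": 0,"z": -40,"ax": 0,"ay": 0,"az": 0,"hand": 0.3},
    {"x": 0,"y": 0,"z": -90,"ax": 0,"ay": 0,"az": 0,"hand": 0.3},
    {"x": 0,"y": 0,"z": -120,"ax": 0,"ay": 0,"az": 0,"hand": 0.3},
    {"x": -2,"y": 40,"z": -120,"ax": 0,"ay": 0,"az": 10,"hand": 0.3},
    {"x": -3,"y": 80,"z": -120,"ax": 0,"ay": 0,"az": 20,"hand": 0.3},
    {"x": -4,"y": 120,"z": -120,"ax": 0,"ay": 0,"az": 30,"hand": 0.3},
    {"x": -5,"y": 160,"z": -120,"ax": 0,"ay": 0,"az": 40,"hand": 0.3},
    {"x": -6,"y": 200,"z": -120,"ax": 0,"ay": 0,"az": 50,"hand": 0.3},
    {"x": -8,"y": 232,"z": -120,"ax": 0,"ay": 0,"az": 60,"hand": 0.3},
    {"x": -8,"y": 232,"z": -120,"ax": 0,"ay": 0,"az": 70,"hand": 0.3}
  ]
}}

```text
time: 6.5
position: [0.416, 0.099, 0.1055]
orientation: [-0.633, 3.024, 0.243]
ft_force: [0.1, -0.8, -1.3]
grip_width: 0.533
```

Run:
```python
from h import *
o=manip.observe();print(o["joints"].round(2),o["position"])
print(goal([413,199,120],90))
```

```text
[-0.03 -0.31  2.12  0.17  1.33  2.66] [0.41603065 0.09902739 0.1054901 ]
[array([-37.8,  93.7,   1.8]), array([ 9.1,  2.4, 23.6])]
```

```bash
cat >> h.py <<'E'
def goalx(pos_mm,xdeg,o=None):
    o=o or manip.observe(); Rt=R.from_rotvec(o["orientation"]).as_matrix()
    a=np.radians(xdeg); x=np.array([np.cos(a),np.sin(a),0]); z=np.array([0,0,-1.]); T=np.c_[x,np.cross(z,x),z]
    return np.round(Rt.T@(np.array(pos_mm)-1000*o["position"]),1), np.round(np.degrees(R.from_matrix(Rt.T@T).as_rotvec()),1)
def xdir(o=None):
    o=o or manip.observe(); Rt=R.from_rotvec(o["orientation"]).as_matrix(); return np.degrees(np.arctan2(Rt[1,0],Rt[0,0]))
E
python3 - <<'E'
from h import *
print(xdir())
for a in (-150,-140,-120,-100,-80,-60,0): print(a,goalx([413,199,120],a))
E
```

```text
-156.67828766115392
-150 (array([-37.8,  93.7,   1.8]), array([ 8.1,  4.7, -6.4]))
-140 (array([-37.8,  93.7,   1.8]), array([  7.7,   5.4, -16.3]))
-120 (array([-37.8,  93.7,   1.8]), array([  6.7,   6.7, -36.3]))
-100 (array([-37.8,  93.7,   1.8]), array([  5.6,   8. , -56.2]))
-80 (array([-37.8,  93.7,   1.8]), array([  4.2,   9.1, -76.2]))
-60 (array([-37.8,  93.7,   1.8]), array([  2.7,  10.2, -96.1]))
0 (array([-37.8,  93.7,   1.8]), array([  -3.4,   12.5, -155.9]))
```

>>> {"api": "play_rows", "payload": {
  "moves": [
    {"x": -10,"y": 20,"z": -10,"ax": 8.1,"ay": 4.7,"az": -6.4,"hand": 0.3},
    {"x": -20,"y": 40,"z": -8,"ax": 7.7,"ay": 5.4,"az": -16.3,"hand": 0.3},
    {"x": -30,"y": 70,"z": -4,"ax": 7.2,"ay": 6.0,"az": -26.3,"hand": 0.3},
    {"x": -38,"y": 94,"z": 2,"ax": 6.7,"ay": 6.7,"az": -36.3,"hand": 0.3},
    {"x": -38,"y": 94,"z": 2,"ax": 6.1,"ay": 7.3,"az": -46.3,"hand": 0.3},
    {"x": -38,"y": 94,"z": 2,"ax": 5.6,"ay": 8.0,"az": -56.2,"hand": 0.3},
    {"x": -38,"y": 94,"z": 2,"ax": 4.9,"ay": 8.6,"az": -66.2,"hand": 0.3},
    {"x": -38,"y": 94,"z": 2,"ax": 4.2,"ay": 9.1,"az": -76.2,"hand": 0.3},
    {"x": -38,"y": 94,"z": 2,"ax": 3.5,"ay": 9.7,"az": -86.2,"hand": 0.3},
    {"x": -38,"y": 94,"z": 2,"ax": 2.7,"ay": 10.2,"az": -96.1,"hand": 0.3}
  ]
}}

```text
time: 7.75
position: [0.4141, 0.1998, 0.1201]
orientation: [2.725, -1.559, 0.001]
ft_force: [0.6, -0.7, -1.2]
grip_width: 0.532
```

Run:
```python
from h import *
o=manip.observe();print(o["joints"].round(2),o["position"],xdir())
print(goalx([413,199,120],0))
```

```text
[ 0.34 -0.19  1.98 -0.    1.35  1.38] [0.4141101  0.19983918 0.12006021] -59.54959030156807
(array([0.2, 1.4, 0.1]), array([  0.1,  -0. , -59.5]))
```

>>> {"api": "play_rows", "payload": {
  "moves": [
    {"x": 0,"y": 1,"z": 0,"ax": 0,"ay": 0,"az": -10,"hand": 0.3},
    {"x": 0,"y": 1,"z": 0,"ax": 0,"ay": 0,"az": -20,"hand": 0.3},
    {"x": 0,"y": 1,"z": 0,"ax": 0,"ay": 0,"az": -30,"hand": 0.3},
    {"x": 0,"y": 1,"z": 0,"ax": 0,"ay": 0,"az": -40,"hand": 0.3},
    {"x": 0,"y": 1,"z": 0,"ax": 0,"ay": 0,"az": -50,"hand": 0.3},
    {"x": 0,"y": 1,"z": 0,"ax": 0,"ay": 0,"az": -59.5,"hand": 0.3},
    {"x": 0,"y": 1,"z": 0,"ax": 0,"ay": 0,"az": -59.5,"hand": 0.3},
    {"x": 0,"y": 1,"z": 0,"ax": 0,"ay": 0,"az": -59.5,"hand": 0.3},
    {"x": 0,"y": 1,"z": 0,"ax": 0,"ay": 0,"az": -59.5,"hand": 0.3},
    {"x": 0,"y": 1,"z": 0,"ax": 0,"ay": 0,"az": -59.5,"hand": 0.3}
  ]
}}

```text
time: 9.0
position: [0.4135, 0.1994, 0.1203]
orientation: [3.14, -0.012, 0.0]
ft_force: [-0.4, -0.5, -1.0]
grip_width: 0.534
```

Run:
```python
from h import *
o=manip.observe();print(o["joints"].round(2),o["position"],xdir())
p=manip.read_camera("wrist");cv2.imwrite("pics/w3.png",p["pixels"][:,:,::-1])
```

```text
[ 0.34 -0.19  1.98 -0.    1.35  0.35] [0.41346387 0.19940351 0.12031602] -0.4424795565641212
```

View pics/w3.png

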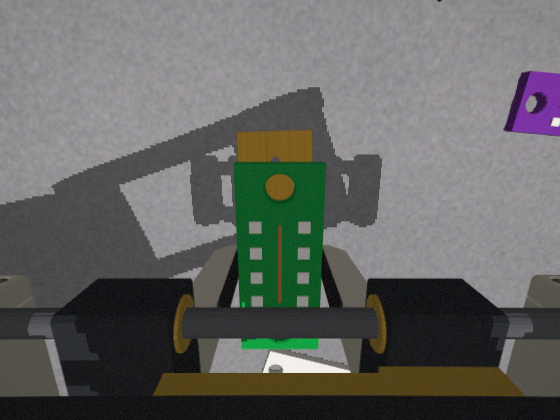

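Run:
```python
from h import *
p=manip.read_camera("wrist")
a=p["pixels"][:,:,::-1]; cv2.imwrite("pics/w3z.png",cv2.resize(a[110:220,210:350],None,fx=5,fy=5,interpolation=cv2.INTER_NEAREST))
print(unproj(p,[[238,131],[312,131]],.012)*1000)
print(proj(p,[[.413,.245,.056],[.413,.245,.012],[.413,.153,.056],[.378,.272,.012],[.448,.272,.012]]))
t=manip.read_camera("top"); print(proj(t,[[.413,.245,.056],[.413,.245,.012],[.413,.153,.056],[.413,.153,.012]]))
```

```text
[[377.08742947 274.69593583  12.        ]
 [444.44212451 274.16982792  12.        ]]
[[277.51285449 170.15151789]
 [277.76968849 163.58573806]
 [278.52967636 274.43915393]
 [239.14441899 134.06590156]
 [315.842646   133.43999346]]
[[201.0490497  269.05711257]
 [204.46419586 267.88229973]
 [233.65189959 268.81623957]
 [235.82761072 267.64624379]]
```

View pics/w3z.png

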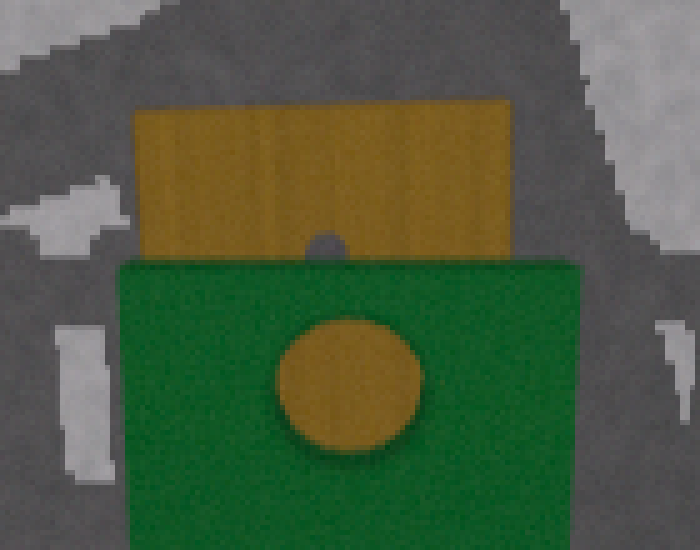

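Run:
```python
from h import *
p=manip.read_camera("wrist");o=manip.observe()
print(unproj(p,[[275.2,156.3],[275.2,160],[237.2,132],[312.3,130]],.012)*1000)
print(unproj(p,[[280,187]],.1203+.0095-.002)*1000, o["position"])
```

```text
[[410.65339011 251.76220563  12.        ]
 [410.61344748 248.35058911  12.        ]
 [376.29367708 273.8158467   12.        ]
 [444.671975   275.05589834  12.        ]]
[[414.76944598 245.69413611 127.8       ]] [0.41351117 0.19940943 0.12035974]
```

>>> {"api": "play_rows", "payload": {
  "moves": [
    {"x": -3,"y": -2,"z": 15,"ax": 0,"ay": 0,"az": 0,"hand": 0.3},
    {"x": -3,"y": -2,"z": 30,"ax": 0,"ay": 0,"az": 0,"hand": 0.3},
    {"x": -3,"y": -2,"z": 45,"ax": 0,"ay": 0,"az": 0,"hand": 0.3},
    {"x": -3,"y": -2,"z": 55,"ax": 0,"ay": 0,"az": 0,"hand": 0.3},
    {"x": -3,"y": -2,"z": 55,"ax": 0,"ay": 0,"az": 0,"hand": 0.3},
    {"x": -3,"y": -2,"z": 55,"ax": 0,"ay": 0,"az": 0,"hand": 0.3},
    {"x": -3,"y": -2,"z": 55,"ax": 0,"ay": 0,"az": 0,"hand": 0.3},
    {"x": -3,"y": -2,"z": 55,"ax": 0,"ay": 0,"az": 0,"hand": 0.3},
    {"x": -3,"y": -2,"z": 55,"ax": 0,"ay": 0,"az": 0,"hand": 0.3},
    {"x": -3,"y": -2,"z": 55,"ax": 0,"ay": 0,"az": 0,"hand": 0.3}
  ]
}}

```text
time: 10.45
position: [0.4106, 0.2014, 0.0654]
orientation: [3.14, -0.01, 0.001]
ft_force: [-1.1, -0.3, -0.3]
grip_width: 0.534
```

Run:
```python
from h import *
p=manip.read_camera("wrist");o=manip.observe()
a=p["pixels"][:,:,::-1]; cv2.imwrite("pics/w4z.png",cv2.resize(a[100:220,210:350],None,fx=5,fy=5,interpolation=cv2.INTER_NEAREST))
print(o["position"],xdir())
for v in (["scene","top"]):
    p=manip.read_camera(v); a=p["pixels"][:,:,::-1]; u=proj(p,[.413,.199,.05])[0].astype(int)
    cv2.imwrite(f"pics/{v}4.png",cv2.resize(a[max(u[1]-60,0):u[1]+60,u[0]-70:u[0]+70],None,fx=5,fy=5,interpolation=cv2.INTER_CUBIC))
```

```text
[0.4105197  0.20134927 0.06538393] -0.3825430855561342
```

View pics/w4z.png

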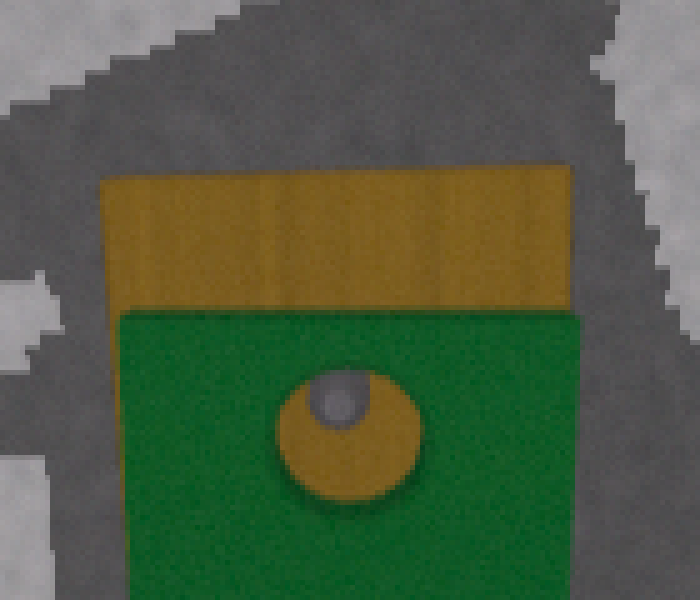

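View pics/scene4.png

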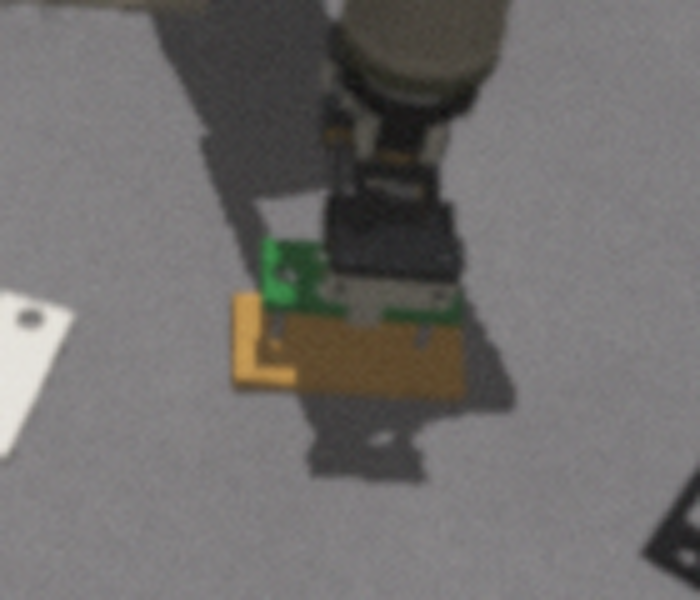

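Run:
```python
from h import *
p=manip.read_camera("wrist");o=manip.observe()
print(unproj(p,[[277.7,181]],.056)*1000,unproj(p,[[280,187]],.0740)*1000,proj(p,[.409,.2475,.056]))
# edge angle from backplate far edge
print(unproj(p,[[210+102/5,100+180/5],[210+570/5,100+166/5]],.012)*1000)
```

```text
[[410.40263838 248.004202    56.        ]] [[411.75662962 247.85557     74.        ]] [[275.41206164 181.83378583]]
[[375.83757017 273.62473151  12.        ]
 [444.19327625 275.11492299  12.        ]]
```

>>> {"api": "play_rows", "payload": {
  "moves": [
    {"x": 0,"y": 0,"z": 0,"ax": 0,"ay": 0,"az": -1.5,"hand": 0.3},
    {"x": 0,"y": 0,"z": 10,"ax": 0,"ay": 0,"az": -1.5,"hand": 0.3},
    {"x": 0,"y": 0,"z": 20,"ax": 0,"ay": 0,"az": -1.5,"hand": 0.3},
    {"x": 0,"y": 0,"z": 30,"ax": 0,"ay": 0,"az": -1.5,"hand": 0.3},
    {"x": 0,"y": 0,"z": 40,"ax": 0,"ay": 0,"az": -1.5,"hand": 0.3},
    {"x": 0,"y": 0,"z": 46,"ax": 0,"ay": 0,"az": -1.5,"hand": 0.3},
    {"x": 0,"y": 0,"z": 50,"ax": 0,"ay": 0,"az": -1.5,"hand": 0.3},
    {"x": 0,"y": 0,"z": 51,"ax": 0,"ay": 0,"az": -1.5,"hand": 0.3},
    {"x": 0,"y": 0,"z": 51,"ax": 0,"ay": 0,"az": -1.5,"hand": 0.3},
    {"x": 0,"y": 0,"z": 51,"ax": 0,"ay": 0,"az": -1.5,"hand": 0.3}
  ]
}}

```text
time: 11.9
position: [0.4108, 0.2014, 0.0147]
orientation: [3.14, 0.031, 0.001]
ft_force: [-0.3, 0.3, -0.9]
grip_width: 0.535
```

Run:
```python
from h import *
p=manip.read_camera("wrist");o=manip.observe()
a=p["pixels"][:,:,::-1]; cv2.imwrite("pics/w5z.png",cv2.resize(a[60:280,140:420],None,fx=2.7,fy=2.7,interpolation=cv2.INTER_NEAREST))
print(o["position"],xdir(),o["ft_force"])
```

```text
[0.41077982 0.20133828 0.01463509] 1.1191169092268414 [-0.40086727  0.73427368 -0.87251588]
```

View pics/w5z.png

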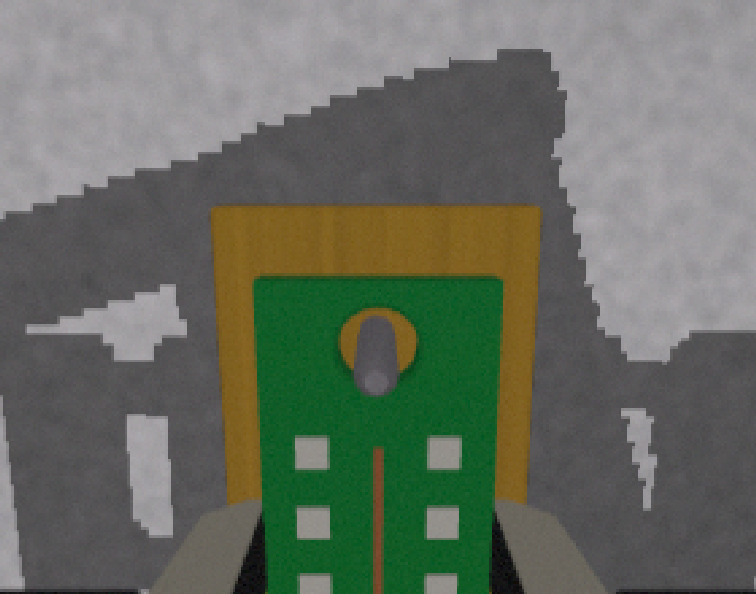

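>>> {"api": "play_rows", "payload": {
  "moves": [
    {"x": 0,"y": 0,"z": 0.6,"ax": 0,"ay": 0,"az": 0,"hand": 0.3},
    {"x": 0,"y": 0,"z": 0.6,"ax": 0,"ay": 0,"az": 0,"hand": 0.7},
    {"x": 0,"y": 0,"z": 0.6,"ax": 0,"ay": 0,"az": 0,"hand": 0.7},
    {"x": 0,"y": 0,"z": 0,"ax": 0,"ay": 0,"az": 0,"hand": 0.7},
    {"x": 0,"y": 0,"z": -5,"ax": 0,"ay": 0,"az": 0,"hand": 0.7},
    {"x": 0,"y": 0,"z": -30,"ax": 0,"ay": 0,"az": 0,"hand": 0.7},
    {"x": 0,"y": 0,"z": -60,"ax": 0,"ay": 0,"az": 0,"hand": 0.7},
    {"x": 0,"y": 0,"z": -110,"ax": 0,"ay": 0,"az": 0,"hand": 1},
    {"x": 0,"y": 0,"z": -110,"ax": 0,"ay": 0,"az": 0,"hand": 1},
    {"x": 0,"y": 0,"z": -110,"ax": 0,"ay": 0,"az": 0,"hand": 1}
  ]
}}

```text
time: 13.2
position: [0.4105, 0.2015, 0.1244]
orientation: [3.14, 0.031, 0.001]
ft_force: [-0.8, -0.2, -0.9]
grip_width: 0.968
```

Run:
```python
from h import *
p=manip.read_camera("wrist");o=manip.observe()
a=p["pixels"][:,:,::-1]; cv2.imwrite("pics/w6.png",a)
print(o["position"],xdir(),o["ft_force"])
print(goalx([514.5,427.5,120],56.5))
```

```text
[0.40985341 0.20122197 0.12342577] 1.1200197065906718 [-0.17911757  0.21147965 -0.93663222]
(array([ 109.1, -224.2,    2.8]), array([  0.1,   0.1, -55.4]))
```

View pics/w6.png

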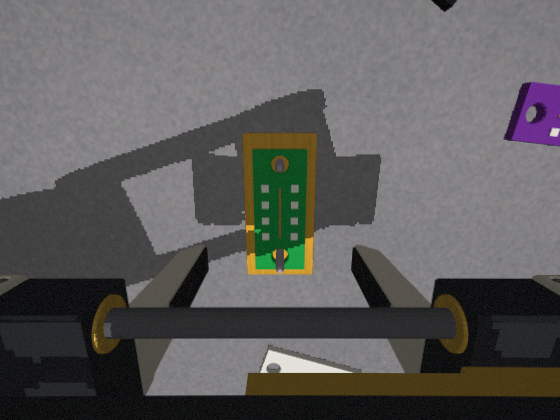

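Board is flat on the backplate with both studs through its holes (280,163 and 280,257). Next the frame.

>>> {"api": "play_rows", "payload": {
  "moves": [
    {"x": 17,"y": -35,"z": 0,"ax": 0,"ay": 0,"az": -9,"hand": 1},
    {"x": 36,"y": -74,"z": 0,"ax": 0,"ay": 0,"az": -18,"hand": 1},
    {"x": 54,"y": -112,"z": 0,"ax": 0,"ay": 0,"az": -28,"hand": 1},
    {"x": 73,"y": -150,"z": 0,"ax": 0,"ay": 0,"az": -37,"hand": 1},
    {"x": 91,"y": -187,"z": 0,"ax": 0,"ay": 0,"az": -46,"hand": 1},
    {"x": 109,"y": -224,"z": 3,"ax": 0,"ay": 0,"az": -55.5,"hand": 1},
    {"x": 109,"y": -224,"z": 3,"ax": 0,"ay": 0,"az": -55.5,"hand": 1},
    {"x": 109,"y": -224,"z": 3,"ax": 0,"ay": 0,"az": -55.5,"hand": 1},
    {"x": 109,"y": -224,"z": 3,"ax": 0,"ay": 0,"az": -55.5,"hand": 1},
    {"x": 109,"y": -224,"z": 3,"ax": 0,"ay": 0,"az": -55.5,"hand": 1}
  ]
}}

```text
time: 14.5
position: [0.5151, 0.4269, 0.1215]
orientation: [2.765, 1.487, -0.0]
ft_force: [-0.4, -0.1, -0.1]
grip_width: 1.002
```

Run:
```python
from h import *
p=manip.read_camera("wrist");o=manip.observe()
a=p["pixels"][:,:,::-1]; cv2.imwrite("pics/w7.png",a)
print(o["position"],xdir(),o["ft_force"])
m=(p["pixels"].max(2)<50).astype(np.uint8)
m[255:]=0
for st,c,mm in comps(m,1000): print(c,st,np.round(rect(p,mm,.012),1))
for d in manip.regions_of(p,"frame_center"): print(d["score"],d["box"],np.round(rect(p,d["region"],.012),1))
```

```text
[0.51518464 0.42700278 0.12154158] 56.55902488951005 [ 1.05705026  0.04876252 -0.03861655]
[539.63721159  24.01521846] [ 511    0   49   56 2037] [502.8 697.6  52.8  33.1  23.1]
[285.25498364 203.41773282] [ 257  142   53  113 3361] [509.7 433.8 112.6  50.2 -33.1]
0.6 [256.4, 143.0, 309.9, 262.4] [512.6 432.2 121.6  51.3 -33.9]
```

View pics/w7.png

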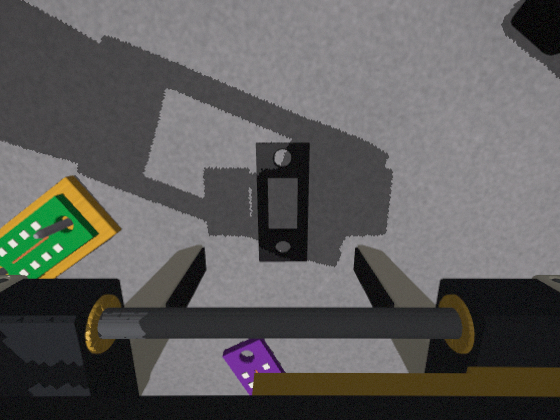

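Run:
```python
from h import *
print(goalx([513.6,429.9,2.5],56.3))
```

```text
(array([  1.5,  -3.1, 119. ]), array([0.1, 0. , 0.3]))
```

>>> {"api": "play_rows", "payload": {
  "moves": [
    {"x": 1.5,"y": -3,"z": 50,"ax": 0,"ay": 0,"az": 0,"hand": 1},
    {"x": 1.5,"y": -3,"z": 90,"ax": 0,"ay": 0,"az": 0,"hand": 1},
    {"x": 1.5,"y": -3,"z": 110,"ax": 0,"ay": 0,"az": 0,"hand": 1},
    {"x": 1.5,"y": -3,"z": 118,"ax": 0,"ay": 0,"az": 0,"hand": 1},
    {"x": 1.5,"y": -3,"z": 118,"ax": 0,"ay": 0,"az": 0,"hand": 0.7},
    {"x": 1.5,"y": -3,"z": 118,"ax": 0,"ay": 0,"az": 0,"hand": 0.3},
    {"x": 1.5,"y": -3,"z": 118,"ax": 0,"ay": 0,"az": 0,"hand": 0.3},
    {"x": 1.5,"y": -3,"z": 118,"ax": 0,"ay": 0,"az": 0,"hand": 0.3},
    {"x": 1.5,"y": -3,"z": 118,"ax": 0,"ay": 0,"az": 0,"hand": 0.3},
    {"x": 1.5,"y": -3,"z": 118,"ax": 0,"ay": 0,"az": 0,"hand": 0.3}
  ]
}}

```text
time: 15.85
position: [0.5136, 0.4304, 0.0033]
orientation: [2.764, 1.489, -0.0]
ft_force: [-0.6, 0.4, 2.6]
grip_width: 0.534
```

Run:
```python
from h import *
p=manip.read_camera("wrist");o=manip.observe()
a=p["pixels"][:,:,::-1]; cv2.imwrite("pics/w8.png",a)
print(o["position"],xdir(),o["ft_force"],o["grip_width"])
```

```text
[0.51364815 0.43037817 0.00332631] 56.619544714792404 [-0.09782967 -0.93043554  2.90259216] 0.5360038567625818
```

View pics/w8.png

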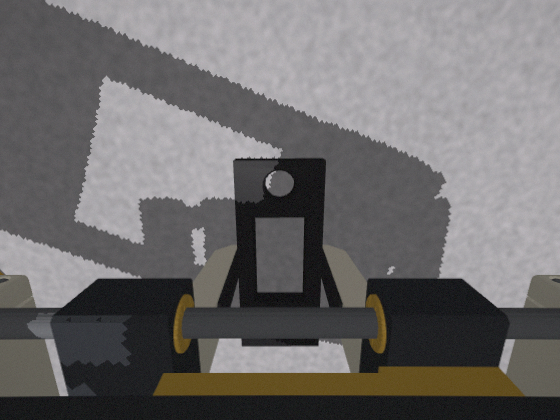

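Run:
```python
from h import *
p=manip.read_camera("wrist");o=manip.observe()
print(holeoff(p,o,[279.4,183.3],.012))
print(goalx([410.8,201.4,120],1.1))
```

```text
[ -0.1 -48.2  -8.8]
(array([-247.9,   40.3, -116.4]), array([ 0.1,  0. , 55.5]))
```

Nearly the same grasp as the board (offset 0.4 mm). Carry it over.

>>> {"api": "play_rows", "payload": {
  "moves": [
    {"x": 0,"y": 0,"z": -40,"ax": 0,"ay": 0,"az": 0,"hand": 0.3},
    {"x": 0,"y": 0,"z": -90,"ax": 0,"ay": 0,"az": 0,"hand": 0.3},
    {"x": -40,"y": 7,"z": -117,"ax": 0,"ay": 0,"az": 9,"hand": 0.3},
    {"x": -80,"y": 13,"z": -117,"ax": 0,"ay": 0,"az": 18,"hand": 0.3},
    {"x": -120,"y": 20,"z": -117,"ax": 0,"ay": 0,"az": 27,"hand": 0.3},
    {"x": -160,"y": 26,"z": -117,"ax": 0,"ay": 0,"az": 36,"hand": 0.3},
    {"x": -200,"y": 33,"z": -117,"ax": 0,"ay": 0,"az": 46,"hand": 0.3},
    {"x": -248,"y": 40,"z": -117,"ax": 0,"ay": 0,"az": 55.5,"hand": 0.3},
    {"x": -248,"y": 40,"z": -117,"ax": 0,"ay": 0,"az": 55.5,"hand": 0.3},
    {"x": -248,"y": 40,"z": -117,"ax": 0,"ay": 0,"az": 55.5,"hand": 0.3}
  ]
}}

```text
time: 17.2
position: [0.4108, 0.2016, 0.1206]
orientation: [3.14, 0.032, 0.002]
ft_force: [-0.9, 0.9, -0.1]
grip_width: 0.535
```

Run:
```python
from h import *
print(manip.observe()["position"],xdir())
print(goalx([410.8,201.2,66],1.1))
```

```text
[0.41078892 0.20158578 0.12060051] 1.1623455957725886
(array([-0.1,  0.3, 54.6]), array([ 0.1, -0.1,  0.1]))
```

>>> {"api": "play_rows", "payload": {
  "moves": [
    {"x": 0,"y": 0,"z": 15,"ax": 0,"ay": 0,"az": 0,"hand": 0.3},
    {"x": 0,"y": 0,"z": 30,"ax": 0,"ay": 0,"az": 0,"hand": 0.3},
    {"x": 0,"y": 0,"z": 45,"ax": 0,"ay": 0,"az": 0,"hand": 0.3},
    {"x": 0,"y": 0,"z": 54,"ax": 0,"ay": 0,"az": 0,"hand": 0.3},
    {"x": 0,"y": 0,"z": 54,"ax": 0,"ay": 0,"az": 0,"hand": 0.3},
    {"x": 0,"y": 0,"z": 54,"ax": 0,"ay": 0,"az": 0,"hand": 0.3},
    {"x": 0,"y": 0,"z": 54,"ax": 0,"ay": 0,"az": 0,"hand": 0.3},
    {"x": 0,"y": 0,"z": 54,"ax": 0,"ay": 0,"az": 0,"hand": 0.3},
    {"x": 0,"y": 0,"z": 54,"ax": 0,"ay": 0,"az": 0,"hand": 0.3},
    {"x": 0,"y": 0,"z": 54,"ax": 0,"ay": 0,"az": 0,"hand": 0.3}
  ]
}}

```text
time: 18.45
position: [0.4104, 0.2013, 0.0664]
orientation: [3.14, 0.031, 0.001]
ft_force: [0.2, -0.2, -1.2]
grip_width: 0.536
```

Run:
```python
from h import *
p=manip.read_camera("wrist");o=manip.observe()
a=p["pixels"][:,:,::-1]; cv2.imwrite("pics/w9z.png",cv2.resize(a[60:300,140:420],None,fx=2.5,fy=2.5,interpolation=cv2.INTER_NEAREST))
print(o["position"],xdir(),o["ft_force"],o["grip_width"])
```

```text
[0.41038159 0.20124145 0.06635902] 1.1181168154944843 [ 0.1004773  -0.06359068 -0.80742509] 0.532260862485902
```

View pics/w9z.png

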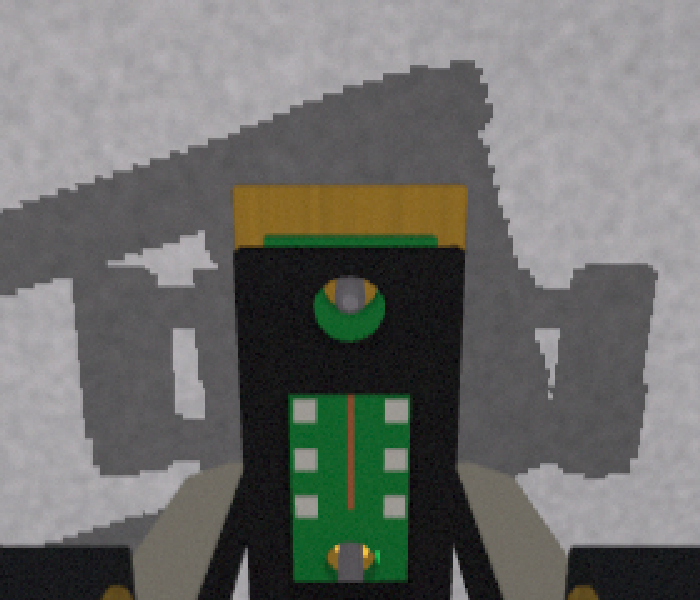

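>>> {"api": "play_rows", "payload": {
  "moves": [
    {"x": 0,"y": 0,"z": 10,"ax": 0,"ay": 0,"az": 0,"hand": 0.3},
    {"x": 0,"y": 0,"z": 20,"ax": 0,"ay": 0,"az": 0,"hand": 0.3},
    {"x": 0,"y": 0,"z": 30,"ax": 0,"ay": 0,"az": 0,"hand": 0.3},
    {"x": 0,"y": 0,"z": 37,"ax": 0,"ay": 0,"az": 0,"hand": 0.3},
    {"x": 0,"y": 0,"z": 40,"ax": 0,"ay": 0,"az": 0,"hand": 0.3},
    {"x": 0,"y": 0,"z": 40,"ax": 0,"ay": 0,"az": 0,"hand": 0.3},
    {"x": 0,"y": 0,"z": 40.5,"ax": 0,"ay": 0,"az": 0,"hand": 0.3},
    {"x": 0,"y": 0,"z": 41,"ax": 0,"ay": 0,"az": 0,"hand": 0.3},
    {"x": 0,"y": 0,"z": 41,"ax": 0,"ay": 0,"az": 0,"hand": 0.3},
    {"x": 0,"y": 0,"z": 41,"ax": 0,"ay": 0,"az": 0,"hand": 0.3}
  ]
}}

```text
time: 19.75
position: [0.4105, 0.2012, 0.0254]
orientation: [3.14, 0.031, 0.001]
ft_force: [0.1, -0.4, -1.2]
grip_width: 0.536
```

>>> {"api": "play_rows", "payload": {
  "moves": [
    {"x": 0,"y": 0,"z": 0.6,"ax": 0,"ay": 0,"az": 0,"hand": 0.3},
    {"x": 0,"y": 0,"z": 0.6,"ax": 0,"ay": 0,"az": 0,"hand": 0.7},
    {"x": 0,"y": 0,"z": 0.6,"ax": 0,"ay": 0,"az": 0,"hand": 0.7},
    {"x": 0,"y": 0,"z": 0,"ax": 0,"ay": 0,"az": 0,"hand": 0.7},
    {"x": 0,"y": 0,"z": -5,"ax": 0,"ay": 0,"az": 0,"hand": 0.7},
    {"x": 0,"y": 0,"z": -30,"ax": 0,"ay": 0,"az": 0,"hand": 0.7},
    {"x": 0,"y": 0,"z": -60,"ax": 0,"ay": 0,"az": 0,"hand": 0.7},
    {"x": 0,"y": 0,"z": -100,"ax": 0,"ay": 0,"az": 0,"hand": 1},
    {"x": 0,"y": 0,"z": -100,"ax": 0,"ay": 0,"az": 0,"hand": 1},
    {"x": 0,"y": 0,"z": -100,"ax": 0,"ay": 0,"az": 0,"hand": 1}
  ]
}}

```text
time: 21.0
position: [0.4103, 0.2013, 0.1252]
orientation: [3.14, 0.031, 0.001]
ft_force: [-0.0, 0.0, -0.4]
grip_width: 0.97
```

Run:
```python
from h import *
p=manip.read_camera("wrist");o=manip.observe()
a=p["pixels"][:,:,::-1]; cv2.imwrite("pics/w10.png",a)
print(o["position"],xdir(),o["joints"].round(2))
print(goalx([451,-14.5,120],-16.8-90),goalx([451,-14.5,120],-16.8+90))
```

```text
[0.40975703 0.20113261 0.1244322 ] 1.1196991343829967 [ 0.35 -0.2   1.99 -0.    1.36  0.33]
(array([ 37. , 216.4,   4.9]), array([ 1.000e-01, -1.000e-01,  1.079e+02])) (array([ 37. , 216.4,   4.9]), array([  0.1,   0.1, -72.1]))
```

View pics/w10.png

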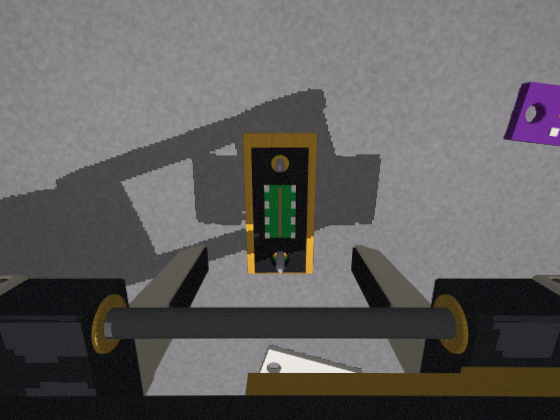

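>>> {"api": "play_rows", "payload": {
  "moves": [
    {"x": 5,"y": 27,"z": 0,"ax": 0,"ay": 0,"az": -9,"hand": 1},
    {"x": 9,"y": 54,"z": 0,"ax": 0,"ay": 0,"az": -18,"hand": 1},
    {"x": 14,"y": 81,"z": 0,"ax": 0,"ay": 0,"az": -27,"hand": 1},
    {"x": 18,"y": 108,"z": 0,"ax": 0,"ay": 0,"az": -36,"hand": 1},
    {"x": 23,"y": 135,"z": 0,"ax": 0,"ay": 0,"az": -45,"hand": 1},
    {"x": 28,"y": 162,"z": 0,"ax": 0,"ay": 0,"az": -54,"hand": 1},
    {"x": 32,"y": 190,"z": 0,"ax": 0,"ay": 0,"az": -63,"hand": 1},
    {"x": 37,"y": 216,"z": 4,"ax": 0,"ay": 0,"az": -72,"hand": 1},
    {"x": 37,"y": 216,"z": 4,"ax": 0,"ay": 0,"az": -72,"hand": 1},
    {"x": 37,"y": 216,"z": 4,"ax": 0,"ay": 0,"az": -72,"hand": 1}
  ]
}}

```text
time: 22.3
position: [0.4508, -0.0134, 0.1208]
orientation: [-2.526, -1.867, 0.003]
ft_force: [0.3, -0.0, -0.6]
grip_width: 1.002
```

Run:
```python
from h import *
p=manip.read_camera("wrist");o=manip.observe()
a=p["pixels"][:,:,::-1]; cv2.imwrite("pics/w11.png",a)
print(o["position"],xdir(),o["ft_force"])
for d in manip.regions_of(p,"diffuser_center"): print(d["score"],d["box"],np.round(rect(p,d["region"],.008),1))
```

```text
[ 0.45096383 -0.01318907  0.12102438] 72.99517223014998 [-0.59087816 -0.10351054  0.55540598]
0.67 [254.9, 148.7, 309.0, 263.8] [451.  -11.9 118.8  50.9 -16.9]
0.23 [170.9, 339.4, 282.5, 394.8] [ 621.7 -134.9  127.4   57.6  -74.3]
```

View pics/w11.png

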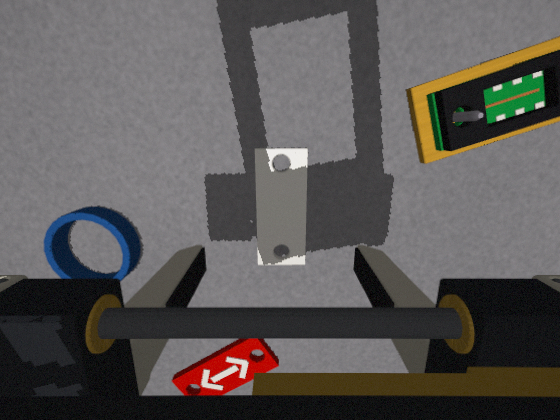

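>>> {"api": "play_rows", "payload": {
  "moves": [
    {"x": 0,"y": 0,"z": 50,"ax": 0,"ay": 0,"az": 0,"hand": 1},
    {"x": 0,"y": 0,"z": 90,"ax": 0,"ay": 0,"az": 0,"hand": 1},
    {"x": 0,"y": 0,"z": 110,"ax": 0,"ay": 0,"az": 0,"hand": 1},
    {"x": 0,"y": 0,"z": 118,"ax": 0,"ay": 0,"az": 0,"hand": 1},
    {"x": 0,"y": 0,"z": 118,"ax": 0,"ay": 0,"az": 0,"hand": 0.7},
    {"x": 0,"y": 0,"z": 118,"ax": 0,"ay": 0,"az": 0,"hand": 0.3},
    {"x": 0,"y": 0,"z": 118,"ax": 0,"ay": 0,"az": 0,"hand": 0.3},
    {"x": 0,"y": 0,"z": 118,"ax": 0,"ay": 0,"az": 0,"hand": 0.3},
    {"x": 0,"y": 0,"z": 118,"ax": 0,"ay": 0,"az": 0,"hand": 0.3},
    {"x": 0,"y": 0,"z": 118,"ax": 0,"ay": 0,"az": 0,"hand": 0.3}
  ]
}}

```text
time: 23.65
position: [0.4519, -0.0141, 0.004]
orientation: [2.522, 1.87, -0.001]
ft_force: [-1.0, 0.4, 3.6]
grip_width: 0.529
```

Run:
```python
from h import *
p=manip.read_camera("wrist");o=manip.observe()
a=p["pixels"][:,:,::-1]; cv2.imwrite("pics/w12.png",a)
print(o["position"],xdir(),o["ft_force"],o["grip_width"])
print(goalx([410.8,201.4,120],1.1))
```

```text
[ 0.45190424 -0.01412002  0.0040258 ] 73.1175260565437 [-0.72028356  0.3375698   3.80731832] 0.5293121980660279
(array([ 194.1, -101.8, -116.4]), array([ 0.1,  0. , 72. ]))
```

View pics/w12.png

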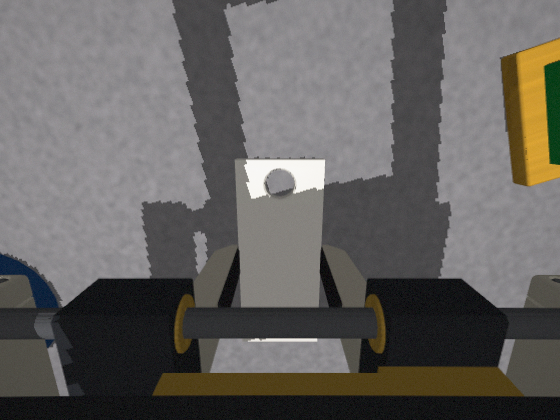

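Run:
```python
from h import *
p=manip.read_camera("wrist");o=manip.observe()
print(holeoff(p,o,[280,182.8],.008))
```

```text
[  0.  -47.7  -4. ]
```

>>> {"api": "play_rows", "payload": {
  "moves": [
    {"x": 0,"y": 0,"z": -40,"ax": 0,"ay": 0,"az": 0,"hand": 0.3},
    {"x": 0,"y": 0,"z": -90,"ax": 0,"ay": 0,"az": 0,"hand": 0.3},
    {"x": 22,"y": -12,"z": -117,"ax": 0,"ay": 0,"az": 9,"hand": 0.3},
    {"x": 46,"y": -24,"z": -117,"ax": 0,"ay": 0,"az": 18,"hand": 0.3},
    {"x": 70,"y": -37,"z": -117,"ax": 0,"ay": 0,"az": 27,"hand": 0.3},
    {"x": 95,"y": -50,"z": -117,"ax": 0,"ay": 0,"az": 36,"hand": 0.3},
    {"x": 120,"y": -63,"z": -117,"ax": 0,"ay": 0,"az": 45,"hand": 0.3},
    {"x": 145,"y": -76,"z": -117,"ax": 0,"ay": 0,"az": 54,"hand": 0.3},
    {"x": 170,"y": -89,"z": -117,"ax": 0,"ay": 0,"az": 63,"hand": 0.3},
    {"x": 194,"y": -102,"z": -117,"ax": 0,"ay": 0,"az": 72,"hand": 0.3}
  ]
}}

```text
time: 25.0
position: [0.4097, 0.2021, 0.1199]
orientation: [3.139, 0.023, -0.001]
ft_force: [0.4, 0.2, -1.0]
grip_width: 0.525
```

Run:
```python
from h import *
o=manip.observe();print(o["position"],xdir(),o["ft_force"])
print(goalx([410.8,201,66],1.1))
```

```text
[0.40972775 0.20209229 0.11986474] 0.8259329836174242 [ 0.4265388   0.22444083 -0.96005534]
(array([ 1.1,  1. , 53.9]), array([ 0.1,  0. , -0.3]))
```

>>> {"api": "play_rows", "payload": {
  "moves": [
    {"x": 0.5,"y": 1,"z": 15,"ax": 0,"ay": 0,"az": 0,"hand": 0.3},
    {"x": 0.5,"y": 1,"z": 30,"ax": 0,"ay": 0,"az": 0,"hand": 0.3},
    {"x": 0.5,"y": 1,"z": 45,"ax": 0,"ay": 0,"az": 0,"hand": 0.3},
    {"x": 0.5,"y": 1,"z": 53,"ax": 0,"ay": 0,"az": 0,"hand": 0.3},
    {"x": 0.5,"y": 1,"z": 53,"ax": 0,"ay": 0,"az": 0,"hand": 0.3},
    {"x": 0.5,"y": 1,"z": 53,"ax": 0,"ay": 0,"az": 0,"hand": 0.3},
    {"x": 0.5,"y": 1,"z": 53,"ax": 0,"ay": 0,"az": 0,"hand": 0.3},
    {"x": 0.5,"y": 1,"z": 53,"ax": 0,"ay": 0,"az": 0,"hand": 0.3},
    {"x": 0.5,"y": 1,"z": 53,"ax": 0,"ay": 0,"az": 0,"hand": 0.3},
    {"x": 0.5,"y": 1,"z": 53,"ax": 0,"ay": 0,"az": 0,"hand": 0.3}
  ]
}}

```text
time: 26.25
position: [0.4109, 0.2003, 0.0674]
orientation: [3.14, 0.031, 0.001]
ft_force: [0.7, 0.4, -0.9]
grip_width: 0.525
```

Run:
```python
from h import *
p=manip.read_camera("wrist");o=manip.observe()
a=p["pixels"][:,:,::-1]; cv2.imwrite("pics/w13z.png",cv2.resize(a[60:300,140:420],None,fx=2.5,fy=2.5,interpolation=cv2.INTER_NEAREST))
print(o["position"],xdir(),o["ft_force"],o["grip_width"])
```

```text
[0.41086118 0.20029437 0.06736927] 1.1252488483286078 [ 0.13182197  0.47424135 -1.07868292] 0.5282880801703491
```

View pics/w13z.png

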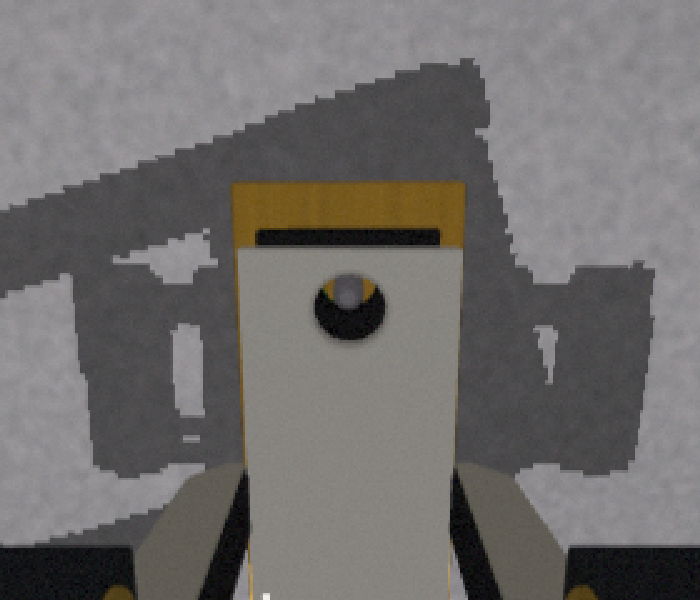

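>>> {"api": "play_rows", "payload": {
  "moves": [
    {"x": 0,"y": -0.7,"z": 4,"ax": 0,"ay": 0,"az": 0,"hand": 0.3},
    {"x": 0,"y": -0.7,"z": 10,"ax": 0,"ay": 0,"az": 0,"hand": 0.3},
    {"x": 0,"y": -0.7,"z": 17,"ax": 0,"ay": 0,"az": 0,"hand": 0.3},
    {"x": 0,"y": -0.7,"z": 23,"ax": 0,"ay": 0,"az": 0,"hand": 0.3},
    {"x": 0,"y": -0.7,"z": 27,"ax": 0,"ay": 0,"az": 0,"hand": 0.3},
    {"x": 0,"y": -0.7,"z": 28,"ax": 0,"ay": 0,"az": 0,"hand": 0.3},
    {"x": 0,"y": -0.7,"z": 28.5,"ax": 0,"ay": 0,"az": 0,"hand": 0.3},
    {"x": 0,"y": -0.7,"z": 28.5,"ax": 0,"ay": 0,"az": 0,"hand": 0.3},
    {"x": 0,"y": -0.7,"z": 28.5,"ax": 0,"ay": 0,"az": 0,"hand": 0.3},
    {"x": 0,"y": -0.7,"z": 28.5,"ax": 0,"ay": 0,"az": 0,"hand": 0.3}
  ]
}}

```text
time: 27.55
position: [0.4109, 0.201, 0.039]
orientation: [3.14, 0.031, 0.001]
ft_force: [0.2, -0.3, -0.1]
grip_width: 0.537
```

>>> {"api": "play_rows", "payload": {
  "moves": [
    {"x": 0,"y": 0,"z": 0.6,"ax": 0,"ay": 0,"az": 0,"hand": 0.3},
    {"x": 0,"y": 0,"z": 0.6,"ax": 0,"ay": 0,"az": 0,"hand": 0.7},
    {"x": 0,"y": 0,"z": 0.6,"ax": 0,"ay": 0,"az": 0,"hand": 0.7},
    {"x": 0,"y": 0,"z": 0,"ax": 0,"ay": 0,"az": 0,"hand": 0.7},
    {"x": 0,"y": 0,"z": -5,"ax": 0,"ay": 0,"az": 0,"hand": 0.7},
    {"x": 0,"y": 0,"z": -30,"ax": 0,"ay": 0,"az": 0,"hand": 0.7},
    {"x": 0,"y": 0,"z": -60,"ax": 0,"ay": 0,"az": 0,"hand": 0.7},
    {"x": 0,"y": 0,"z": -86,"ax": 0,"ay": 0,"az": 0,"hand": 1},
    {"x": 0,"y": 0,"z": -86,"ax": 0,"ay": 0,"az": 0,"hand": 1},
    {"x": 0,"y": 0,"z": -86,"ax": 0,"ay": 0,"az": 0,"hand": 1}
  ]
}}

```text
time: 28.8
position: [0.4105, 0.201, 0.1242]
orientation: [3.14, 0.031, -0.001]
ft_force: [-0.6, 0.3, -0.8]
grip_width: 0.965
```

Run:
```python
from h import *
p=manip.read_camera("wrist");o=manip.observe()
a=p["pixels"][:,:,::-1]; cv2.imwrite("pics/w14.png",a)
print(o["position"],xdir(),o["joints"].round(2))
print(goalx([622.5,-136,125],-75+90),goalx([451,-14.5,120],-75-90))
```

```text
[0.41010872 0.20079453 0.12366229] 1.1191139729517483 [ 0.34 -0.2   1.99 -0.    1.36  0.33]
(array([205.8, 340.9,  -0.8]), array([  0.1,   0.1, -13.9])) (array([ 36.7, 216. ,   4.1]), array([ 1.000e-01, -2.000e-01,  1.661e+02]))
```

View pics/w14.png

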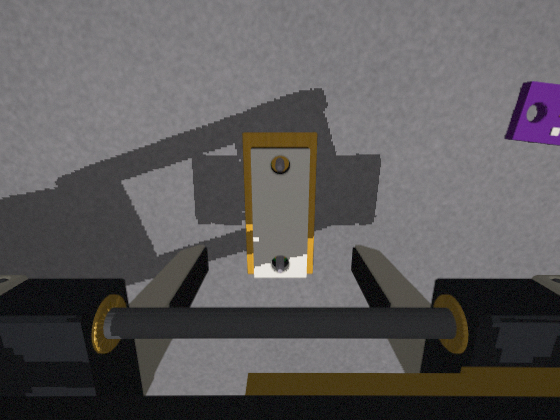

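>>> {"api": "play_rows", "payload": {
  "moves": [
    {"x": 30,"y": 50,"z": 0,"ax": 0,"ay": 0,"az": -2,"hand": 1},
    {"x": 55,"y": 92,"z": 0,"ax": 0,"ay": 0,"az": -4,"hand": 1},
    {"x": 85,"y": 140,"z": 0,"ax": 0,"ay": 0,"az": -6,"hand": 1},
    {"x": 115,"y": 190,"z": 0,"ax": 0,"ay": 0,"az": -8,"hand": 1},
    {"x": 145,"y": 240,"z": 0,"ax": 0,"ay": 0,"az": -10,"hand": 1},
    {"x": 175,"y": 290,"z": 0,"ax": 0,"ay": 0,"az": -12,"hand": 1},
    {"x": 206,"y": 341,"z": 3,"ax": 0,"ay": 0,"az": -14,"hand": 1},
    {"x": 206,"y": 341,"z": 3,"ax": 0,"ay": 0,"az": -14,"hand": 1},
    {"x": 206,"y": 341,"z": 3,"ax": 0,"ay": 0,"az": -14,"hand": 1},
    {"x": 206,"y": 341,"z": 3,"ax": 0,"ay": 0,"az": -14,"hand": 1}
  ]
}}

```text
time: 30.1
position: [0.6228, -0.1345, 0.1221]
orientation: [3.113, 0.415, -0.001]
ft_force: [0.5, 1.0, 0.3]
grip_width: 1.002
```

Run:
```python
from h import *
p=manip.read_camera("wrist");o=manip.observe()
a=p["pixels"][:,:,::-1]; cv2.imwrite("pics/w15.png",a)
print(o["position"],xdir(),o["ft_force"])
for d in manip.regions_of(p,"face_center"): print(d["score"],d["box"],np.round(rect(p,d["region"],.010),1))
```

```text
[ 0.62304321 -0.13445785  0.12253263] 15.198884978516647 [-0.26572446 -0.29624899 -0.11936634]
0.75 [254.5, 148.3, 310.1, 263.5] [ 623.3 -134.6  119.7   50.   -74.8]
0.6 [361.7, 153.9, 498.1, 225.7] [759.9 -80.6 125.3  51.8   6.6]
```

View pics/w15.png

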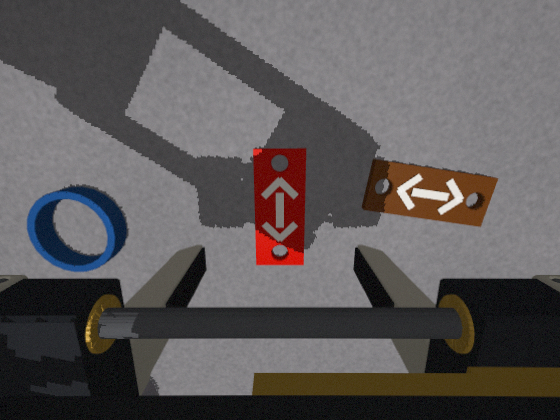

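>>> {"api": "play_rows", "payload": {
  "moves": [
    {"x": 0,"y": 1,"z": 40,"ax": 0,"ay": 0,"az": 0,"hand": 0.75},
    {"x": 0,"y": 1,"z": 70,"ax": 0,"ay": 0,"az": 0,"hand": 0.75},
    {"x": 0,"y": 1,"z": 95,"ax": 0,"ay": 0,"az": 0,"hand": 0.75},
    {"x": 0,"y": 1,"z": 112,"ax": 0,"ay": 0,"az": 0,"hand": 0.75},
    {"x": 0,"y": 1,"z": 118.5,"ax": 0,"ay": 0,"az": 0,"hand": 0.75},
    {"x": 0,"y": 1,"z": 118.5,"ax": 0,"ay": 0,"az": 0,"hand": 0.3},
    {"x": 0,"y": 1,"z": 118.5,"ax": 0,"ay": 0,"az": 0,"hand": 0.3},
    {"x": 0,"y": 1,"z": 118.5,"ax": 0,"ay": 0,"az": 0,"hand": 0.3},
    {"x": 0,"y": 1,"z": 118.5,"ax": 0,"ay": 0,"az": 0,"hand": 0.3},
    {"x": 0,"y": 1,"z": 118.5,"ax": 0,"ay": 0,"az": 0,"hand": 0.3}
  ]
}}

```text
time: 31.45
position: [0.6246, -0.1373, 0.0052]
orientation: [3.112, 0.413, 0.003]
ft_force: [-1.2, 1.3, 5.6]
grip_width: 0.529
```

Run:
```python
from h import *
p=manip.read_camera("wrist");o=manip.observe()
a=p["pixels"][:,:,::-1]; cv2.imwrite("pics/w16.png",a)
print(o["position"],xdir(),o["ft_force"],o["grip_width"])
print(goalx([410.8,201.2,120],1.1))
```

```text
[ 0.62466062 -0.13728467  0.00523291] 15.117087481073074 [-1.03497557  1.0670894   5.65396268] 0.5306267012938516
(array([-118. , -382.2, -116. ]), array([ 0.1, -0.1, 14. ]))
```

View pics/w16.png

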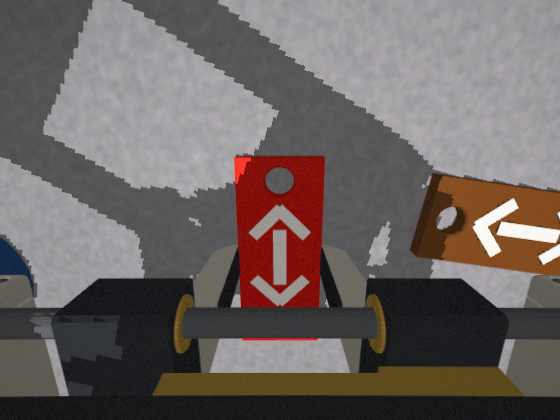

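Run:
```python
from h import *
p=manip.read_camera("wrist");o=manip.observe()
print(holeoff(p,o,[279.5,180.5],.010))
```

```text
[  0.5 -49.3  -4.9]
```

>>> {"api": "play_rows", "payload": {
  "moves": [
    {"x": 0,"y": 0,"z": -40,"ax": 0,"ay": 0,"az": 0,"hand": 0.3},
    {"x": 0,"y": 0,"z": -90,"ax": 0,"ay": 0,"az": 0,"hand": 0.3},
    {"x": -15,"y": -48,"z": -116,"ax": 0,"ay": 0,"az": 2,"hand": 0.3},
    {"x": -30,"y": -97,"z": -116,"ax": 0,"ay": 0,"az": 4,"hand": 0.3},
    {"x": -45,"y": -146,"z": -116,"ax": 0,"ay": 0,"az": 6,"hand": 0.3},
    {"x": -60,"y": -195,"z": -116,"ax": 0,"ay": 0,"az": 8,"hand": 0.3},
    {"x": -75,"y": -243,"z": -116,"ax": 0,"ay": 0,"az": 10,"hand": 0.3},
    {"x": -90,"y": -292,"z": -116,"ax": 0,"ay": 0,"az": 12,"hand": 0.3},
    {"x": -105,"y": -340,"z": -116,"ax": 0,"ay": 0,"az": 14,"hand": 0.3},
    {"x": -118,"y": -382,"z": -116,"ax": 0,"ay": 0,"az": 14,"hand": 0.3}
  ]
}}

```text
time: 32.8
position: [0.4089, 0.2024, 0.1193]
orientation: [3.14, 0.03, 0.001]
ft_force: [1.4, 0.4, 0.1]
grip_width: 0.532
```

Run:
```python
from h import *
o=manip.observe();print(o["position"],xdir(),o["ft_force"])
print(goalx([410.8,201,66],1.1))
```

```text
[0.40892182 0.20244504 0.11932148] 1.1038978307988565 [1.37826708 0.43285926 0.12060661]
(array([ 1.8,  1.4, 53.3]), array([ 0.1, -0. ,  0. ]))
```

>>> {"api": "play_rows", "payload": {
  "moves": [
    {"x": 1,"y": 2.5,"z": 12,"ax": 0,"ay": 0,"az": 0,"hand": 0.3},
    {"x": 1,"y": 2.5,"z": 25,"ax": 0,"ay": 0,"az": 0,"hand": 0.3},
    {"x": 1,"y": 2.5,"z": 38,"ax": 0,"ay": 0,"az": 0,"hand": 0.3},
    {"x": 1,"y": 2.5,"z": 48,"ax": 0,"ay": 0,"az": 0,"hand": 0.3},
    {"x": 1,"y": 2.5,"z": 51,"ax": 0,"ay": 0,"az": 0,"hand": 0.3},
    {"x": 1,"y": 2.5,"z": 51,"ax": 0,"ay": 0,"az": 0,"hand": 0.3},
    {"x": 1,"y": 2.5,"z": 51,"ax": 0,"ay": 0,"az": 0,"hand": 0.3},
    {"x": 1,"y": 2.5,"z": 51,"ax": 0,"ay": 0,"az": 0,"hand": 0.3},
    {"x": 1,"y": 2.5,"z": 51,"ax": 0,"ay": 0,"az": 0,"hand": 0.3},
    {"x": 1,"y": 2.5,"z": 51,"ax": 0,"ay": 0,"az": 0,"hand": 0.3}
  ]
}}

```text
time: 34.05
position: [0.4113, 0.1987, 0.0685]
orientation: [3.14, 0.031, 0.001]
ft_force: [0.5, -0.2, -2.1]
grip_width: 0.532
```

Run:
```python
from h import *
p=manip.read_camera("wrist");o=manip.observe()
a=p["pixels"][:,:,::-1]; cv2.imwrite("pics/w17z.png",cv2.resize(a[60:300,140:420],None,fx=2.5,fy=2.5,interpolation=cv2.INTER_NEAREST))
print(o["position"],xdir(),o["ft_force"],o["grip_width"])
```

```text
[0.41121746 0.19867472 0.0683983 ] 1.1251684490617555 [-0.57829889 -0.1331239  -0.8851379 ] 0.5294002419827273
```

View pics/w17z.png

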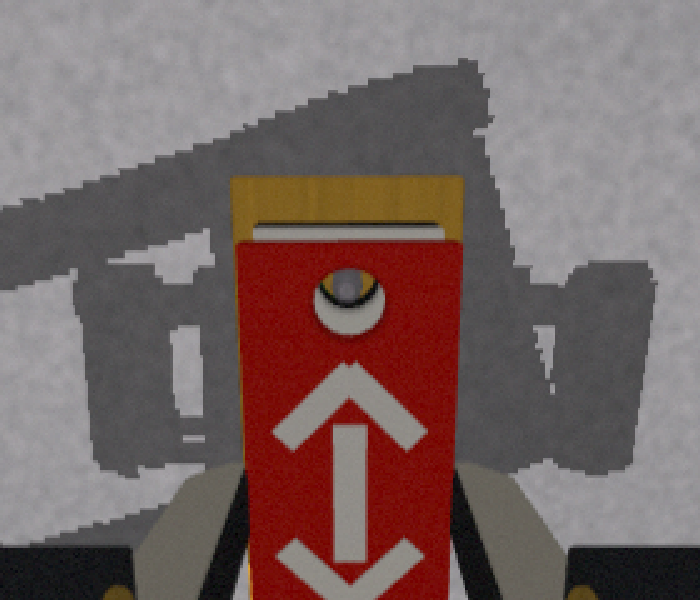

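>>> {"api": "play_rows", "payload": {
  "moves": [
    {"x": -0.4,"y": -0.7,"z": 4,"ax": 0,"ay": 0,"az": 0,"hand": 0.3},
    {"x": -0.4,"y": -0.7,"z": 8,"ax": 0,"ay": 0,"az": 0,"hand": 0.3},
    {"x": -0.4,"y": -0.7,"z": 12,"ax": 0,"ay": 0,"az": 0,"hand": 0.3},
    {"x": -0.4,"y": -0.7,"z": 16,"ax": 0,"ay": 0,"az": 0,"hand": 0.3},
    {"x": -0.4,"y": -0.7,"z": 19,"ax": 0,"ay": 0,"az": 0,"hand": 0.3},
    {"x": -0.4,"y": -0.7,"z": 20,"ax": 0,"ay": 0,"az": 0,"hand": 0.3},
    {"x": -0.4,"y": -0.7,"z": 20.5,"ax": 0,"ay": 0,"az": 0,"hand": 0.3},
    {"x": -0.4,"y": -0.7,"z": 20.5,"ax": 0,"ay": 0,"az": 0,"hand": 0.3},
    {"x": -0.4,"y": -0.7,"z": 20.5,"ax": 0,"ay": 0,"az": 0,"hand": 0.3},
    {"x": -0.4,"y": -0.7,"z": 20.5,"ax": 0,"ay": 0,"az": 0,"hand": 0.3}
  ]
}}

```text
time: 35.35
position: [0.4109, 0.1993, 0.0479]
orientation: [3.14, 0.031, 0.001]
ft_force: [-0.2, 0.1, -0.8]
grip_width: 0.534
```

>>> {"api": "play_rows", "payload": {
  "moves": [
    {"x": 0,"y": 0,"z": 0.3,"ax": 0,"ay": 0,"az": 0,"hand": 0.3},
    {"x": 0,"y": 0,"z": 0.3,"ax": 0,"ay": 0,"az": 0,"hand": 0.3},
    {"x": 0,"y": 0,"z": 0.6,"ax": 0,"ay": 0,"az": 0,"hand": 0.3},
    {"x": 0,"y": 0,"z": 0.6,"ax": 0,"ay": 0,"az": 0,"hand": 0.3},
    {"x": 0,"y": 0,"z": 0.6,"ax": 0,"ay": 0,"az": 0,"hand": 0.3},
    {"x": 0,"y": 0,"z": 0.6,"ax": 0,"ay": 0,"az": 0,"hand": 0.3},
    {"x": 0,"y": 0,"z": 0.6,"ax": 0,"ay": 0,"az": 0,"hand": 0.3},
    {"x": 0,"y": 0,"z": 0.6,"ax": 0,"ay": 0,"az": 0,"hand": 0.3},
    {"x": 0,"y": 0,"z": 0.6,"ax": 0,"ay": 0,"az": 0,"hand": 0.3},
    {"x": 0,"y": 0,"z": 0.6,"ax": 0,"ay": 0,"az": 0,"hand": 0.3}
  ]
}}

```text
time: 36.6
position: [0.4108, 0.1993, 0.0472]
orientation: [3.14, 0.031, 0.0]
ft_force: [-0.4, 1.0, -0.2]
grip_width: 0.527
```

>>> {"api": "play_rows", "payload": {
  "moves": [
    {"x": 0,"y": 0,"z": 0.3,"ax": 0,"ay": 0,"az": 0,"hand": 0.3},
    {"x": 0,"y": 0,"z": 0.3,"ax": 0,"ay": 0,"az": 0,"hand": 0.75},
    {"x": 0,"y": 0,"z": 0.3,"ax": 0,"ay": 0,"az": 0,"hand": 0.75},
    {"x": 0,"y": 0,"z": 0,"ax": 0,"ay": 0,"az": 0,"hand": 0.75},
    {"x": 0,"y": 0,"z": -5,"ax": 0,"ay": 0,"az": 0,"hand": 0.75},
    {"x": 0,"y": 0,"z": -30,"ax": 0,"ay": 0,"az": 0,"hand": 0.75},
    {"x": 0,"y": 0,"z": -60,"ax": 0,"ay": 0,"az": 0,"hand": 0.75},
    {"x": 0,"y": 0,"z": -80,"ax": 0,"ay": 0,"az": 0,"hand": 1},
    {"x": 0,"y": 0,"z": -80,"ax": 0,"ay": 0,"az": 0,"hand": 1},
    {"x": 0,"y": 0,"z": -80,"ax": 0,"ay": 0,"az": 0,"hand": 1}
  ]
}}

```text
time: 37.85
position: [0.4104, 0.1993, 0.1264]
orientation: [3.139, 0.031, -0.001]
ft_force: [0.3, -0.3, 0.1]
grip_width: 0.987
```

Run:
```python
from h import *
p=manip.read_camera("wrist");o=manip.observe()
a=p["pixels"][:,:,::-1]; cv2.imwrite("pics/w18z.png",cv2.resize(a[60:300,140:420],None,fx=2.5,fy=2.5,interpolation=cv2.INTER_NEAREST))
print(o["position"])
for d in manip.regions_of(p,"face_center"): print(d["score"],d["box"],np.round(rect(p,d["region"],.052),1))
```

```text
[0.41005062 0.19915042 0.1260243 ]
0.96 [250.5, 146.6, 313.4, 279.4] [411.5 202.8 120.3  51.  -88.9]
```

View pics/w18z.png

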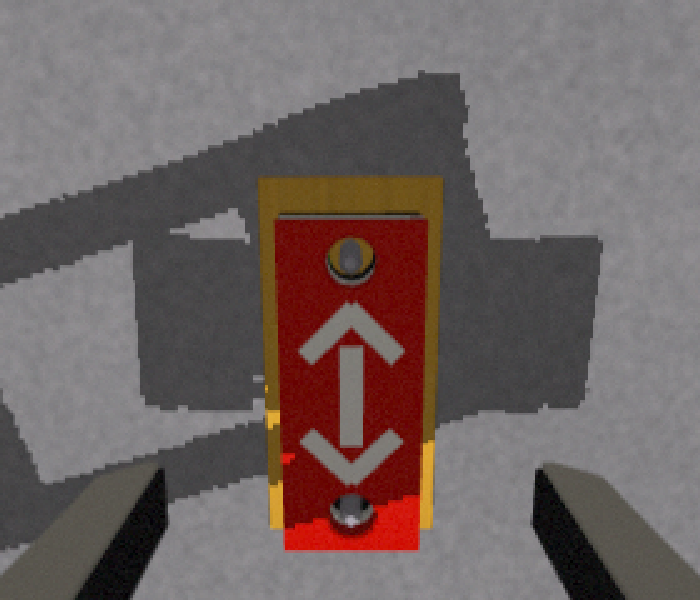

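>>> {"api": "play_rows", "payload": {
  "moves": [
    {"x": 0,"y": 50,"z": -40,"ax": 0,"ay": 0,"az": 0,"hand": 1},
    {"x": 0,"y": 100,"z": -80,"ax": 0,"ay": 0,"az": 0,"hand": 1},
    {"x": 0,"y": 160,"z": -80,"ax": 0,"ay": 0,"az": 0,"hand": 1},
    {"x": 0,"y": 220,"z": -80,"ax": 0,"ay": 0,"az": 0,"hand": 1},
    {"x": 0,"y": 280,"z": -80,"ax": 0,"ay": 0,"az": 0,"hand": 1},
    {"x": 0,"y": 330,"z": -80,"ax": 0,"ay": 0,"az": 0,"hand": 1},
    {"x": 0,"y": 380,"z": -80,"ax": 0,"ay": 0,"az": 0,"hand": 1},
    {"x": 0,"y": 380,"z": -80,"ax": 0,"ay": 0,"az": 0,"hand": 1},
    {"x": 0,"y": 380,"z": -80,"ax": 0,"ay": 0,"az": 0,"hand": 1},
    {"x": 0,"y": 380,"z": -80,"ax": 0,"ay": 0,"az": 0,"hand": 1}
  ]
}}

```text
time: 39.2
position: [0.4182, -0.1792, 0.2075]
orientation: [3.14, 0.033, -0.001]
ft_force: [0.5, -0.4, 0.0]
grip_width: 1.0
```

Run:
```python
from h import *
out=[]
for v in ("scene","top"):
    p=manip.read_camera(v); a=p["pixels"][:,:,::-1]; u=proj(p,[.411,.2,.03])[0].astype(int)
    out.append(cv2.resize(a[u[1]-35:u[1]+35,u[0]-40:u[0]+40],None,fx=5,fy=5,interpolation=cv2.INTER_CUBIC))
    for st,c,m in comps(cmask(p["pixels"],"face_center"),150): print(v,c,np.round(rect(p,m,.052),1))
    for n in("tape","tin"): print(n,[(d["box"],d["score"]) for d in manip.search_frame(p,n)])
cv2.imwrite("pics/fin.png",np.hstack(out)); print(manip.observe()["position"])
```

```text
scene [131.70040721   9.7574171 ] [-381.7 -752.4  458.6  177.2   89.1]
scene [350.59384615 161.00307692] [411.7 200.6 117.8  49.8 -89.2]
tape [([209.7, 155.9, 232.9, 174.6], 0.84)]
tin [([138.3, 162.9, 160.7, 192.7], 0.76)]
top [218.29581152 268.91884817] [411.9 199.3 117.1  46.1 -88.7]
tape [([347.4, 245.3, 373.4, 274.4], 0.62)]
tin [([419.9, 222.1, 450.0, 245.0], 0.72)]
[ 0.41837009 -0.17984972  0.20800623]
```

View pics/fin.png

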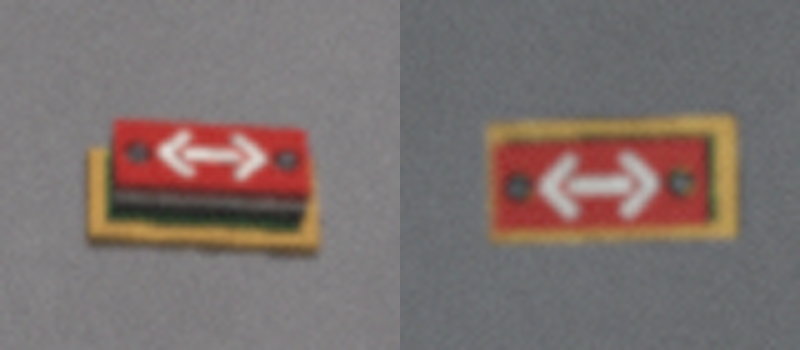

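The views show red, white, black and green layered flat on the gold plate, with studs in both holes. The roll and the tin haven't moved.

```bash
python3 -c "
from plant import manip
print(manip.close_job())"
```

```text
the job is handed in; nothing more can be done
None
```

I stacked the sign on the backplate studs in the order asked: green board, black frame, white diffuser, red face. Each layer was let go just above or at the one below. The job was handed in at about 39 s with the arm clear.

- **Stack:** The last pictures (scene, top and wrist) show all four layers flat, with a stud in both holes of the face. Read at the expected 52 mm top height, the face measures about 120 x 51 mm in the wrist view and 118 x 50 mm in the scene view. The top view gives a low 117 x 46 mm, which I put down to its coarse pixels.
- **Bystanders:** The blue roll and the rivet tin show at the same image positions as at the start, within detection noise. I left the brown and purple look-alikes alone.
- **What went wrong or disagreed:**
  - While carrying the board, the last joint reached the end of its range and tilted the tool by about 9°. I turned it back the other way before placing the board.
  - When gripping the face, the force reading rose to about 5.6 N and the measured tool height was about 5 mm instead of the expected 3 to 4 mm. It still placed normally.
  - Camera positions differed by up to about 4–5 mm (for the frame). I aligned each layer by looking through its hole at the stud tip before lowering it.

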